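# Pin the jug on the lazy susan with the inner hub knob

### The arm

A 6-joint arm with a two-finger parallel gripper is mounted at the origin on the work surface. World frame = base frame: x ahead of the robot, y to its left, z up, the work surface at z = 0. Lengths are in m, angles in rad, forces in N, time in s.
With the tool pointing down it reaches from about 0.375 to 0.9 m from the base axis. Payload 3.1 kg.
Tool frame: the origin (TCP) lies midway between the tips of the shut fingers; the grasp point (between the pads) lies 19 mm behind it; z points along the fingers, x is the direction in which the jaws open and shut, and the axes are right-handed (so a half turn about z gives the same grasp; the last joint's range is limited). The gripper opens to 87 mm and grips with 3 to 60 N. Pads are 19 mm wide; open, the fingers measure 117 mm over their backs; the gripper's body (75 mm by 190 mm) begins 51 mm behind the grasp point.
Start: joints at [0.953, 0.527, 1.433, -0, 1.181, -0.178], TCP at [0.266, 0.566, 0.223] pointing down, gripper open.
Joint ranges: [-3.08, 3.08], [-0.75, 2.2], [0.22, 2.44], [-1.43, 4.57], [0, 2.65], [-2.85, 2.85]. Speed limits (rad/s): [2.79, 2.79, 3.14, 3.14, 3.14, 3.14].

### API

Orientations are given as a unit quaternion [x, y, z, w].
In Python, from rig import * gives the robot as it stands.
- The arm moves only by the tool drive_tool, never from a script. Its argument "plan" is a list of rows, each an object with "offset": the shift along the tool's x, y, z in cm, a list of three; "delta_rot": the turn, a rotation vector about the tool's x, y, z in degrees, a list of three; "jaw": the finger opening in cm, from 0 to 8.7. In form: [{"offset": [dx, dy, dz], "delta_rot": [wx, wy, wz], "jaw": jaw}, ...]. A call has exactly 8 rows; each row is the pose to reach, as a shift and turn from the pose commanded when the call began, along the tool's axes at that moment; what a row does not reach only later rows make up. A row lasts 1/12 s, in which the tool goes at most 41.7 mm and 7.16 degrees, less where a joint would pass 70% of its speed; a pose out of reach is approached as far as the arm can. A call with a gripper value outside its range is refused whole. The fingers move at their own pace and stop on an object; "squeeze" is the grip in N (left out, the last holds). Time passes only in rows, so rows that repeat a pose let the fingers close, or fill a call up. It gives the time, the measured TCP pose, the force and the opening at its end, in the units of the state.
- get_obs(): the state, without advancing time (a new reading comes with each control period).
- camera(name): name is "scene" or "top" or "wrist"; returns the picture (400x640x3 uint8, red, green, blue); there is no depth.
- calibration(name): a dict with "K" (3x3 intrinsics, pixels), "distortion" ([k1, k2, p1, p2, k3] as OpenCV has them; the pictures are not rectified), "pose" (4x4, takes a point from camera to world coordinates); the wrist camera has in their place "tool_from_camera" (4x4, takes a point from camera to tool coordinates, whose origin is the TCP and whose axes are the tool frame's). Camera axes: x right, y down, z forward; pixel columns grow to the right and rows downward; lengths in m; the calibration is good to about 2 mm. A picture is of the moment at which its call begins: read the wrist's pose just before it. calibration takes no time and is no camera call.
- hand_in(): hands the job in, once; it reports no verdict.
The state is a dict: "time": time; "q": joint angles; "joint_velocities": joint speeds; "joint_torque": joint torques, N m; "position": TCP position; "tool_rot": TCP orientation; "ft_force": force on the tool from outside, world axes, zero at the start; "moment": the same for the moment, N m; "grip_width": finger opening in m.
Only numpy, scipy, OpenCV 4.12 (cv2) and the standard library are available. Lean on these libraries where they do the work, as an engineer would, in place of code of your own. Each camera call takes 0.05 s, during which the arm holds its last target.

### The job

Stand the ceramic jug upright in the L-shaped corner on the lazy susan, handle pointing outwards from the hub. Then turn only the small inner knob at the hub clockwise until its arm holds the jug snugly against the fence, pressing gently because the jug chips if it is squeezed, without turning the outer ring and its tray. Leave the shaker, bowl and tongs as they are, and let go.

Things in the scene. Friction and masses are not known exactly. Their poses are not given: they have to be found in the camera images.
- tray: Round white plastic tray of the lazy susan, 340 mm across, its top face 42 mm above the shelf; origin on the turning axis at the top face, z up, x points from the hub to the jug's place. It turns on its foot against a stiff friction of about 1.0 N m.
- ring (a point): Outer ring of the hub, aluminium, fixed to the tray around the inner knob: 72 mm outside and 42 mm inside diameter, from 32 to 44 mm above the tray's top face, on three posts. Turning it turns the tray. This point is on the axis, level with its top.
- fence (a point): L-shaped teak fence fixed on the tray, walls 6 mm thick, 22 mm high; this point and its axes are the tray's. One wall runs along x, jug-side face at y = -28 mm (x 48 to 124 mm); the other along y, jug-side face at x = 118 mm (y -34 to 28 mm). Open towards the hub and towards +y.
- berth (a point): Where the jug's centre belongs: at x = 90 mm, y = 0 in the tray's frame, 40 mm above the tray; there the jug touches both walls of the fence. Axes as the tray's: x points outwards from the hub. A jug set down up to 10 mm short of the walls is pushed home by the arm.
- knob_grip (a point): Centre of the inner knob's bar grip, on the turning axis, 62 mm above the tray's top face. Axes as knob. The bar is 36 mm long (x), 12 mm wide (y) and stands from 47 to 77 mm above the tray's top face, all above the ring; below it is a round skirt 36 mm across. Friction of about 0.22 N m holds the knob where it is left.
- knob: Small inner steel knob with its arm; origin on the axis at the tray's top face, x towards the bar's end with a nose. The straight, springy arm (about 9 N m per rad), 12 mm thick, 110 mm long, 17 mm above the tray, points only roughly as the nose: up to 0.35 rad off, differently each time. It starts 0.85 to 1.85 rad to the +y side of the jug's place; clockwise from above swings it to the jug.
- jug: The jug; origin at the centre of its underside, x towards its handle. The arm bears on it about 83 mm from the knob's axis, about 0.4 rad from the tray's x axis when the jug is home. Pushed, it first slides at 1 to 3 N, then is stiff when home. A squeeze by the arm over 7 N chips it; about 2 to 5 N is snug.
- jug_mid (a point): Centre of the jug, half-way up: upright straight-sided cylinder 56 mm across, 80 mm high, about 0.2 kg, with a handle on its +x side that reaches 54 mm from the centre (32 to 68 mm above its foot, 8 mm thick) and a small lip opposite. It starts standing on the shelf.
- jug_handle (a point): Point on the jug's handle, 45 mm from the jug's axis, 50 mm above its foot.
- shaker: Bystander on the tray: stainless shaker with lid, 52 mm across, 93 mm high; origin under its centre.
- bowl: Bystander on the tray: glass bowl 84 mm across, 45 mm high; origin under its centre.
- tongs: Bystander on the shelf: red tongs lying flat, about 240 mm long, 16 mm high; origin near the middle.
There are look-alikes about, which are no part of the job. What is shaped like the jug but purple or turquoise is not meant.

How it is judged:
By the outcome, as a careful person would: the job done as asked, in the order asked, and still so for the second after the job is handed in, with the robot touching nothing.
It also fails if it takes over 70 s, if anything falls off the work surface, if the arm or the gripper's body presses on something with over 40 N, if the wrist force passes 120 N, or if a joint passes its speed limit or range.

## Working session

There is one attempt and no reset: what is moved stays moved. The work goes in short steps, Python scripts to look and compute and a tool call to move; the robot and the scene stay as the last step left them, time stands still between calls to the robot, and variables do not carry over. Pictures are saved under pics/ and viewed, and the job is handed in when it is done.

Besides the shell and the picture viewer there is one more tool, called after "Request:" by a JSON object that holds its "op" and its "data", one argument or row to a line. drive_tool: Moves the arm, as the interface text tells. Its arguments: {"type":"object","properties":{"plan":{"type":"array","items":{"type":"object","properties":{"offset":{"type":"array","items":{"type":"number"}},"delta_rot":{"type":"array","items":{"type":"number"}},"jaw":{"type":"number"}}}},"squeeze":{"type":"number"}},"required":["plan"]}

```bash
ls; mkdir -p pics
python3 - <<'E'
from rig import *
import cv2
for n in ["scene","top","wrist"]:
    cv2.imwrite(f"pics/{n}0.png",camera(n)[:,:,::-1])
    c=calibration(n); print(n,c)
print(get_obs())
E
```

```text
pics
scene {'K': array([[469.23273598,   0.        , 323.30679896],
       [  0.        , 469.23273598, 198.50541977],
       [  0.        ,   0.        ,   1.        ]]), 'distortion': array([-0.03387916,  0.        ,  0.        ,  0.        ,  0.        ]), 'pose': array([[-0.82688938,  0.37196339, -0.4217786 ,  1.01281515],
       [ 0.5620628 ,  0.52206535, -0.64150852,  0.71190325],
       [-0.01842169, -0.76752265, -0.64075707,  0.75514743],
       [ 0.        ,  0.        ,  0.        ,  1.        ]])}
top {'K': array([[406.00820115,   0.        , 317.37944714],
       [  0.        , 406.00820115, 199.75656092],
       [  0.        ,   0.        ,   1.        ]]), 'distortion': array([-0.07617285,  0.        ,  0.        ,  0.        ,  0.        ]), 'pose': array([[ 2.39673767e-02, -9.97770663e-01,  6.22837800e-02,
         4.78038580e-01],
       [-9.99374649e-01, -2.22925657e-02,  2.74472844e-02,
        -3.01372753e-04],
       [-2.59976299e-02, -6.29026701e-02, -9.97681000e-01,
         1.23388050e+00],
       [ 0.00000000e+00,  0.00000000e+00,  0.00000000e+00,
         1.
[... 607 characters left out ...]
00000000e+00]])}
{'time': 0.15, 'q': array([ 9.52483146e-01,  5.28252656e-01,  1.43361259e+00, -1.27734898e-05,
        1.18136834e+00, -1.78475159e-01]), 'joint_velocities': array([ 0.00063264, -0.00245946, -0.00251894,  0.00027116, -0.00251211,
        0.00069217]), 'joint_torque': array([ 6.89745066e-04, -4.40431666e+01, -1.76844049e+01,  6.33385009e-02,
        5.51864505e-02, -7.58006854e-05]), 'position': array([0.26575611, 0.56507072, 0.22179493]), 'tool_rot': array([ 8.44330372e-01,  5.35822312e-01, -7.57560417e-04,  3.15127303e-04]), 'ft_force': array([-0.24982703, -0.18718026, -0.23705603]), 'moment': array([-0.01945202,  0.00528756, -0.03451489]), 'grip_width': 0.0869697673833288}
```

View pics/scene0.png

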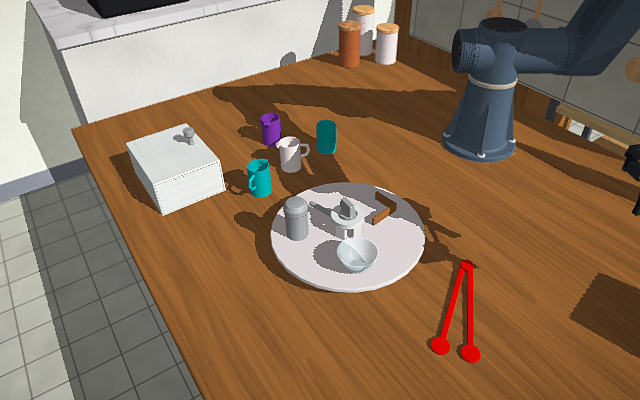

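View pics/top0.png

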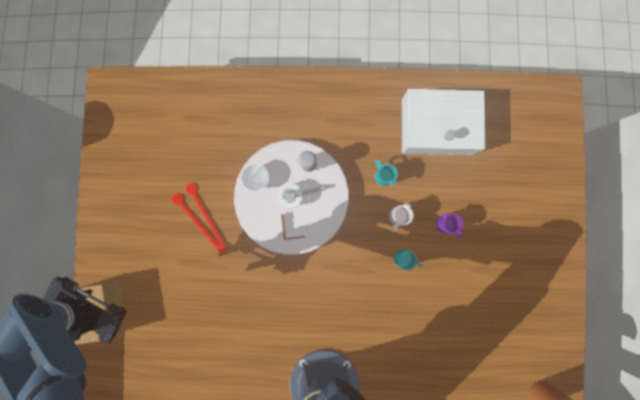

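View pics/wrist0.png

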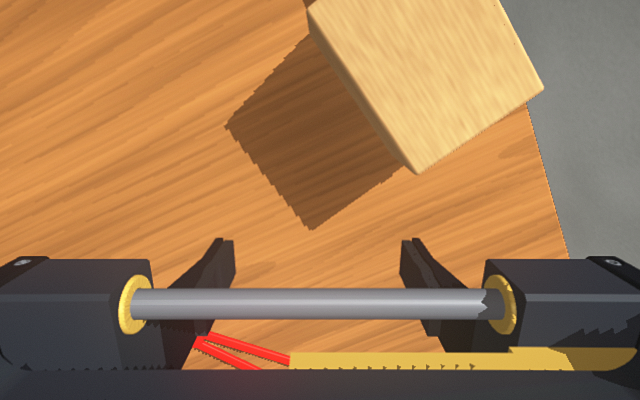

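```bash
cat > h.py <<'E'
import numpy as np, cv2
from scipy.spatial.transform import Rotation as R
from rig import *
def campose(n,obs=None):
    c=calibration(n)
    if n=="wrist":
        o=obs or get_obs(); T=np.eye(4);T[:3,:3]=R.from_quat(o["tool_rot"]).as_matrix();T[:3,3]=o["position"]
        return c,T@c["tool_from_camera"]
    return c,c["pose"]
def p2w(n,px,z,obs=None):
    c,P=campose(n,obs)
    u=cv2.undistortPoints(np.array(px,float).reshape(-1,1,2),c["K"],c["distortion"]).reshape(-1,2)
    d=np.c_[u,np.ones(len(u))]@P[:3,:3].T
    z=np.broadcast_to(z,len(u))
    return P[:3,3]+d*((z-P[2,3])/d[:,2])[:,None]
def w2p(n,X,obs=None):
    c,P=campose(n,obs); T=np.linalg.inv(P)
    return cv2.projectPoints(np.array(X,float).reshape(-1,1,3),cv2.Rodrigues(T[:3,:3])[0],T[:3,3],c["K"],c["distortion"])[0].reshape(-1,2)
def circ(c,r,z,n=48):
    t=np.linspace(0,2*np.pi,n);return np.c_[c[0]+r*np.cos(t),c[1]+r*np.sin(t),np.full(n,z)]
E
python3 - <<'E'
import cv2
a=cv2.imread("pics/top0.png")
cv2.imwrite("pics/topz.png",cv2.resize(a[130:270,225:425],None,fx=4,fy=4,interpolation=cv2.INTER_CUBIC))
a=cv2.imread("pics/scene0.png")
cv2.imwrite("pics/scz.png",cv2.resize(a[105:295,240:440],None,fx=3.15,fy=3.15,interpolation=cv2.INTER_CUBIC))
E
```

```text
(no output)
```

View pics/topz.png

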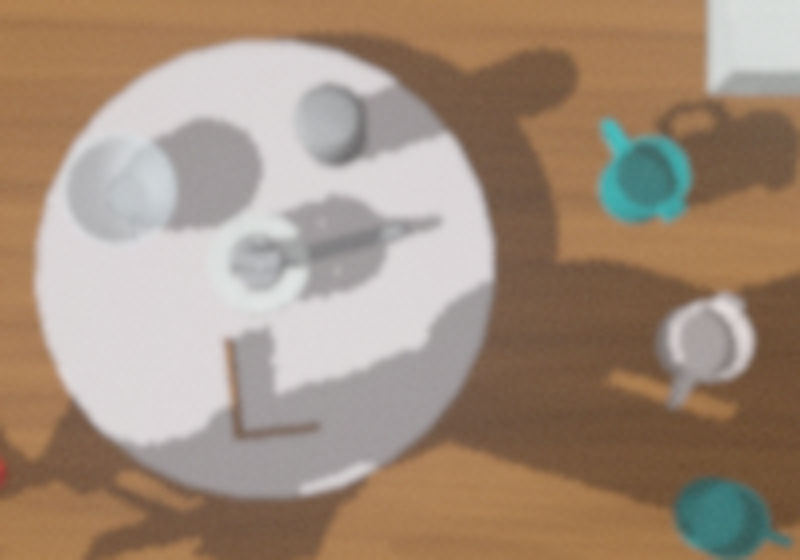

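View pics/scz.png

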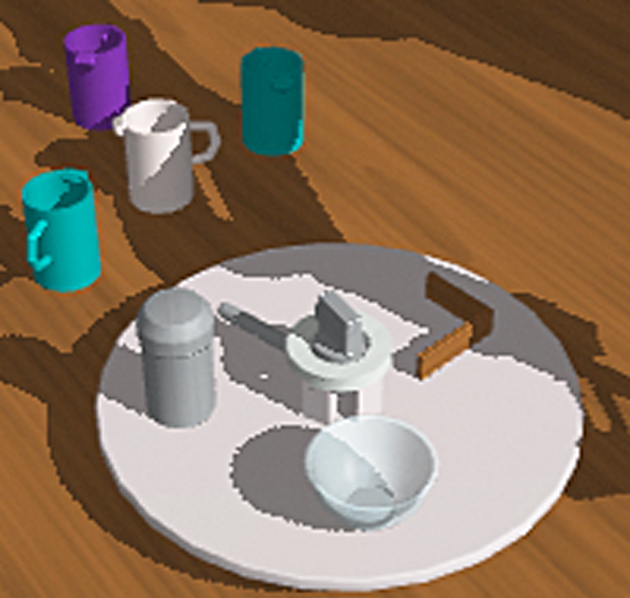

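Run:
```python
from h import *
z=lambda u,v:(225+(u+.5)/4-.5,130+(v+.5)/4-.5)
# tray rim extremes: left, right, top, bottom in zoom
rim=[z(36,270),z(495,265),z(265,39),z(262,499),z(100,105),z(430,110),z(105,435),z(430,420)]
X=p2w("top",rim,.042)
from scipy.optimize import least_squares
s=least_squares(lambda p:np.hypot(X[:,0]-p[0],X[:,1]-p[1])-.17,[.48,.07]);print("tray",s.x,s.fun)
c=s.x
F=p2w("top",[z(227,340),z(236,438),z(319,429)],.064)
print(F)
d=F[1,:2]-F[0,:2];print("ang x wall",np.arctan2(*d[::-1]),np.linalg.norm(d))
e=F[2,:2]-F[1,:2];print("ang y wall",np.arctan2(*e[::-1])-np.pi/2,np.linalg.norm(e))
d=F[1,:2]-c;print("corner ang",np.arctan2(*d[::-1])-np.arctan2(-34,124),np.linalg.norm(d),np.hypot(.124,.034))
J=p2w("top",[z(710,340)],.08);print("jug rim",J, p2w("top",[z(678,405)],.08))
S=p2w("scene",[(240+(159+.5)/3.15,105+118/3.15)],.08);print(S)
B=p2w("top",[z(258,255)],.119);print("knob",B)
```

```text
tray [0.56170486 0.1131299 ] [-0.00159388  0.00154405 -0.00067125  0.00128796  0.00132436 -0.00063696
  0.00011301 -0.00224154]
[[0.50570239 0.13491871 0.064     ]
 [0.43531322 0.12639217 0.064     ]
 [0.44330298 0.06672293 0.064     ]]
ang x wall -3.0210457283847854 0.07090372040767282
ang y wall -3.00848359179092 0.06020177718865596
corner ang 3.3046615968091997 0.12708554752229043 0.12857682528356346
jug rim [[ 0.51320005 -0.20996493  0.08      ]] [[ 0.46671109 -0.1878842   0.08      ]]
[[ 0.509146   -0.20400108  0.08      ]]
knob [[0.56354614 0.10881536 0.119     ]]
```

```bash
cat >> h.py <<'E'
def go(pos,yaw=None,quiet=False):
    o=get_obs(); M=R.from_quat(o["tool_rot"])
    y0=np.arctan2(M.as_matrix()[1,0],M.as_matrix()[0,0])
    yaw=y0 if yaw is None else yaw
    T=R.from_matrix(np.array([[np.cos(yaw),np.sin(yaw),0],[np.sin(yaw),-np.cos(yaw),0],[0,0,-1]]))
    off=M.inv().apply(np.array(pos)-o["position"])*100
    dr=np.degrees((M.inv()*T).as_rotvec())
    print("t",round(o["time"],2),"pos",o["position"].round(4),"yaw",round(y0,4),"q",o["q"].round(2),"F",o["ft_force"].round(2),"M",o["moment"].round(3),"w",round(o["grip_width"],4))
    print("offset",off.round(2),"rot",dr.round(2))
E
python3 -c "
from h import *
go([.49,.146,.25])"
```

```text
t 0.15 pos [0.2658 0.5651 0.2218] yaw 1.131 q [ 0.95  0.53  1.43 -0.    1.18 -0.18] F [-0.25 -0.19 -0.24] M [-0.019  0.005 -0.035] w 0.087
offset [-28.37  38.13  -2.79] rot [-0.02  0.09 -0.  ]
```

Request:
{"op": "drive_tool", "data": {
  "plan": [
    {"offset":[-28.4,38.1,-2.8]},
    {"offset":[-28.4,38.1,-2.8]},
    {"offset":[-28.4,38.1,-2.8]},
    {"offset":[-28.4,38.1,-2.8]},
    {"offset":[-28.4,38.1,-2.8]},
    {"offset":[-28.4,38.1,-2.8]},
    {"offset":[-28.4,38.1,-2.8]},
    {"offset":[-28.4,38.1,-2.8]}
  ]
}}

```text
invalid input at $.plan[0]: expected keys offset, delta_rot, jaw
```

```bash
python3 -c "
from h import *
go([.49,.146,.25],1.131)"
```

```text
t 0.15 pos [0.2658 0.5651 0.2218] yaw 1.131 q [ 0.95  0.53  1.43 -0.    1.18 -0.18] F [-0.25 -0.19 -0.24] M [-0.019  0.005 -0.035] w 0.087
offset [-28.37  38.13  -2.79] rot [-0.02  0.09 -0.  ]
```

Request:
{"op": "drive_tool", "data": {
  "plan": [
    {"offset":[-28.4,38.1,-2.8],"delta_rot":[0,0,0],"jaw":8.7},
    {"offset":[-28.4,38.1,-2.8],"delta_rot":[0,0,0],"jaw":8.7},
    {"offset":[-28.4,38.1,-2.8],"delta_rot":[0,0,0],"jaw":8.7},
    {"offset":[-28.4,38.1,-2.8],"delta_rot":[0,0,0],"jaw":8.7},
    {"offset":[-28.4,38.1,-2.8],"delta_rot":[0,0,0],"jaw":8.7},
    {"offset":[-28.4,38.1,-2.8],"delta_rot":[0,0,0],"jaw":8.7},
    {"offset":[-28.4,38.1,-2.8],"delta_rot":[0,0,0],"jaw":8.7},
    {"offset":[-28.4,38.1,-2.8],"delta_rot":[0,0,0],"jaw":8.7}
  ]
}}

```text
time: 0.82
position: [0.4231, 0.2701, 0.2422]
tool_rot: [0.844, 0.536, -0.0, -0.0]
ft_force: [0.9, 0.8, -0.2]
grip_width: 0.0872
```

```bash
python3 -c "
from h import *
go([.49,.146,.25],1.131)"
```

```text
t 0.82 pos [0.4231 0.2701 0.2422] yaw 1.1313 q [ 0.35  0.34  1.71  0.    1.09 -0.79] F [ 0.91  0.78 -0.16] M [-0.013 -0.034  0.059] w 0.0872
offset [-8.39 11.34 -0.78] rot [-0.01  0.01  0.02]
```

Request:
{"op": "drive_tool", "data": {
  "plan": [
    {"offset":[-8.4,11.3,-0.8],"delta_rot":[0,0,0],"jaw":8.7},
    {"offset":[-8.4,11.3,-0.8],"delta_rot":[0,0,0],"jaw":8.7},
    {"offset":[-8.4,11.3,-0.8],"delta_rot":[0,0,0],"jaw":8.7},
    {"offset":[-8.4,11.3,-0.8],"delta_rot":[0,0,0],"jaw":8.7},
    {"offset":[-8.4,11.3,-0.8],"delta_rot":[0,0,0],"jaw":8.7},
    {"offset":[-8.4,11.3,-0.8],"delta_rot":[0,0,0],"jaw":8.7},
    {"offset":[-8.4,11.3,-0.8],"delta_rot":[0,0,0],"jaw":8.7},
    {"offset":[-8.4,11.3,-0.8],"delta_rot":[0,0,0],"jaw":8.7}
  ]
}}

```text
time: 1.48
position: [0.4882, 0.149, 0.2499]
tool_rot: [0.844, 0.537, -0.0, -0.0]
ft_force: [0.7, 0.6, 0.2]
grip_width: 0.0868
```

```bash
python3 -c "
from h import *
import pickle
go([.51,-.207,.25],1.131)
pickle.dump(get_obs(),open('o1.pkl','wb'))
cv2.imwrite('pics/w1.png',camera('wrist')[:,:,::-1])"
```

```text
t 1.48 pos [0.4882 0.149  0.2499] yaw 1.1327 q [ 0.08  0.34  1.68  0.    1.12 -1.06] F [0.71 0.63 0.22] M [-0.038  0.034  0.063] w 0.0868
offset [-3.131e+01  1.708e+01 -3.000e-02] rot [-0.07  0.01  0.09]
```

View pics/w1.png

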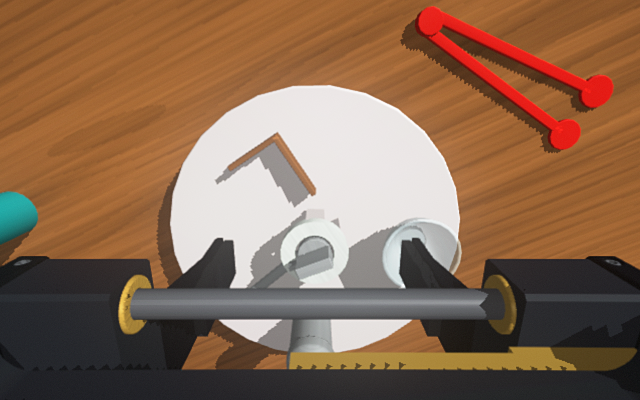

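Run:
```python
import cv2
a=cv2.imread("pics/w1.png")
cv2.imwrite("pics/w1z.png",cv2.resize(a[120:300,200:400],None,fx=3.3,fy=3.3,interpolation=cv2.INTER_CUBIC))
```

```text
(no output)
```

View pics/w1z.png

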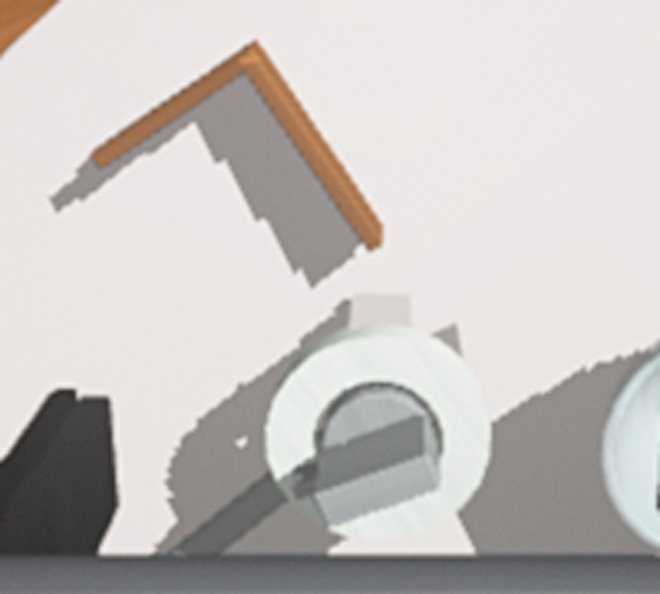

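```bash
cat > ov.py <<'E'
from h import *
import pickle,sys
def overlay(c,ang,img,n,obs,box,f,out,extra=[]):
    a=cv2.imread(img); x0,y0,x1,y1=box
    a=cv2.resize(a[y0:y1,x0:x1],None,fx=f,fy=f,interpolation=cv2.INTER_CUBIC)
    Rz=R.from_euler('z',ang).as_matrix()
    T=lambda P:np.array(P,float)@Rz.T+[c[0],c[1],.042]
    def dl(P,col):
        q=((w2p(n,P,obs)-[x0,y0]+.5)*f-.5); cv2.polylines(a,[np.round(q*8).astype(int)],False,col,1,cv2.LINE_AA,3)
    L=np.array([[.048,-.028],[.118,-.028],[.118,.028],[.124,.028],[.124,-.034],[.048,-.034],[.048,-.028]])
    for z,col in((.022,(0,255,0)),(0,(255,0,0))): dl(T(np.c_[L,np.full(7,z)]),col)
    dl(T(circ((0,0),.17,0)),(0,0,255)); dl(T(circ((0,0),.036,.044)),(0,0,255)); dl(T(circ((0,0),.021,.044)),(0,0,255))
    for P,col in extra: dl(P,col)
    cv2.imwrite(out,a)
E
python3 - <<'E'
from ov import *
o=pickle.load(open('o1.pkl','rb'))
overlay((.562,.112),-3.0,"pics/w1.png","wrist",o,(200,120,400,300),3.3,"pics/ov1.png")
overlay((.562,.112),-3.0,"pics/scene0.png","scene",None,(260,170,440,300),4,"pics/ov2.png")
E
```

```text
(no output)
```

View pics/ov1.png

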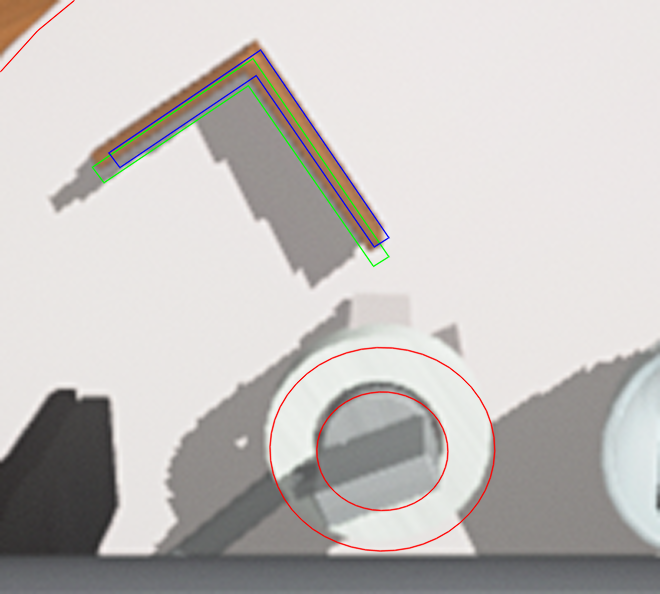

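View pics/ov2.png

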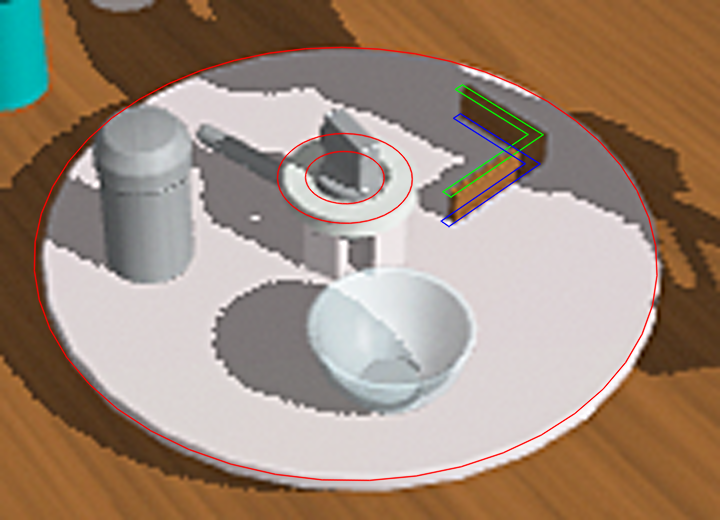

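Run:
```python
from ov import *
from scipy.optimize import least_squares
o=pickle.load(open('o1.pkl','rb'))
D=[("wrist",o,200,120,3.3,[((.118,-.028,.022),(248,72)),((.124,-.034,0),(256,40)),((0,0,.044),(378,438)),((.118,.028,.022),(100,168))]),
("scene",None,260,170,4,[((.124,-.034,.022),(549,134)),((.124,-.034,0),(546,162)),((.124,.028,.022),(463,84)),((.048,-.034,0),(452,222)),((0,0,.044),(347,178))]),
("top",None,225,130,4,[((.124,-.034,.022),(236,438)),((.048,-.034,.022),(227,340)),((.124,.028,.022),(319,429)),((0,0,0),(265.5,268.5))])]
def res(p,D):
    r=[]
    for n,ob,x0,y0,f,L in D:
        P=np.array([l[0] for l in L]);q=np.array([l[1] for l in L])
        W=P@R.from_euler('z',p[2]).as_matrix().T+[p[0],p[1],.042]
        k={"wrist":.35/341,"scene":.85/469,"top":1.17/406}[n]
        r.append(((w2p(n,W,ob)-((q+.5)/f-.5+[x0,y0]))*k*1000).ravel())
    return np.concatenate(r)
for S in ([D[0]],[D[1]],[D[2]],D[1:],D):
    s=least_squares(res,[.56,.112,-3.],args=(S,),x_scale=[.01,.01,.1]); print(s.x.round(4),np.abs(s.fun).round(1).tolist())
```

```text
[ 0.558   0.1127 -3.0043] [0.8, 0.0, 0.6, 1.0, 0.2, 0.8, 0.1, 0.3]
[ 0.5597  0.1129 -2.998 ] [1.2, 0.3, 1.2, 0.2, 1.2, 0.2, 0.3, 1.4, 0.8, 0.9]
[ 0.5607  0.1102 -3.0002] [0.0, 2.2, 2.1, 2.7, 1.7, 1.5, 0.4, 1.0]
[ 0.5601  0.1111 -3.0004] [2.2, 0.8, 2.2, 0.3, 0.3, 0.7, 0.8, 0.8, 0.3, 1.6, 1.0, 2.8, 3.0, 2.1, 0.7, 2.1, 0.6, 0.5]
[ 0.5594  0.1114 -3.0043] [1.3, 1.8, 0.2, 0.7, 0.4, 2.4, 0.3, 2.0, 1.4, 0.7, 1.4, 0.1, 1.2, 0.6, 0.1, 0.8, 0.3, 1.7, 1.8, 3.4, 3.6, 1.5, 0.1, 2.9, 0.9, 0.2]
```

```bash
python3 -c "
from h import *
go([.465,-.186,.25],1.131)"
```

```text
t 1.53 pos [0.4883 0.1491 0.25  ] yaw 1.1331 q [ 0.08  0.34  1.68  0.    1.12 -1.06] F [-0.42  0.21  0.81] M [ 0.031  0.013 -0.051] w 0.0869
offset [-3.133e+01  1.210e+01 -1.000e-02] rot [-0.05  0.01  0.12]
```

Request:
{"op": "drive_tool", "data": {
  "plan": [
    {"offset":[-31.3,12.1,0],"delta_rot":[0,0,0],"jaw":8.7},
    {"offset":[-31.3,12.1,0],"delta_rot":[0,0,0],"jaw":8.7},
    {"offset":[-31.3,12.1,0],"delta_rot":[0,0,0],"jaw":8.7},
    {"offset":[-31.3,12.1,0],"delta_rot":[0,0,0],"jaw":8.7},
    {"offset":[-31.3,12.1,0],"delta_rot":[0,0,0],"jaw":8.7},
    {"offset":[-31.3,12.1,0],"delta_rot":[0,0,0],"jaw":8.7},
    {"offset":[-31.3,12.1,0],"delta_rot":[0,0,0],"jaw":8.7},
    {"offset":[-31.3,12.1,0],"delta_rot":[0,0,0],"jaw":8.7}
  ]
}}

```text
time: 2.2
position: [0.4654, -0.1851, 0.2503]
tool_rot: [0.844, 0.537, 0.0, -0.0]
ft_force: [1.3, 0.6, 0.2]
grip_width: 0.0868
```

```bash
python3 -c "
from h import *
camera('wrist');camera('wrist')
import pickle
go([.51,-.207,.25],1.131)
pickle.dump(get_obs(),open('o2.pkl','wb'))
a=camera('wrist')[:,:,::-1]
go([.51,-.207,.25],1.131)
cv2.imwrite('pics/w2.png',a)"
```

```text
t 2.3 pos [ 0.4665 -0.1899  0.2505] yaw 1.1263 q [-0.61  0.33  1.7  -0.    1.11 -1.73] F [-0.07  1.04 -0.53] M [ 0.077  0.02  -0.023] w 0.0869
offset [0.33 4.66 0.06] rot [ 0.21  0.15 -0.27]
t 2.35 pos [ 0.4659 -0.1866  0.2501] yaw 1.1275 q [-0.6   0.33  1.7  -0.    1.11 -1.73] F [ 0.2  1.1 -0.3] M [-0.002  0.018 -0.007] w 0.087
offset [0.05 4.86 0.02] rot [ 0.04  0.01 -0.2 ]
```

View pics/w2.png

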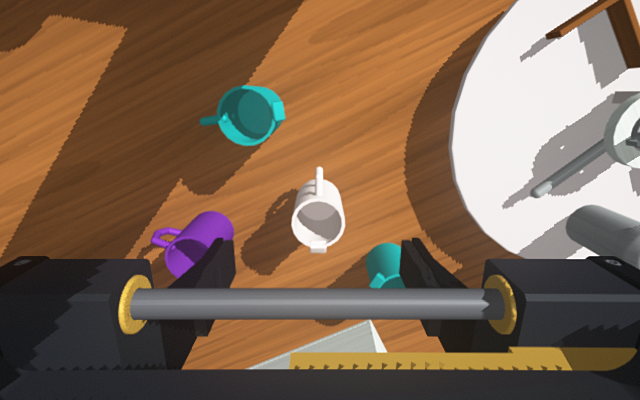

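```bash
python3 - <<'E'
import cv2
a=cv2.imread("pics/w2.png")
cv2.imwrite("pics/w2z.png",cv2.resize(a[150:290,140:440],None,fx=2.6,fy=2.6,interpolation=cv2.INTER_CUBIC))
E
python3 - <<'E'
from h import *
import pickle
o=pickle.load(open('o2.pkl','rb')); 
print(p2w("wrist",[(319,221),(319,200)],.08,o), p2w("wrist",[(320,172)],.06,o),p2w("wrist",[(318,246)],.078,o))
E
```

```text
[[ 0.50844803 -0.20846732  0.08      ]
 [ 0.48764515 -0.19858115  0.08      ]] [[ 0.46585959 -0.18698001  0.06      ]] [[ 0.53472215 -0.22213707  0.078     ]]
```

View pics/w2z.png

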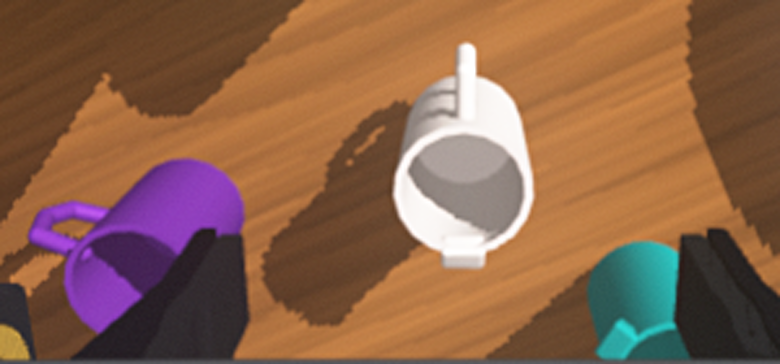

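```bash
cat > jo.py <<'E'
from ov import *
def jug(cx,cy,h):
    d=np.array([np.cos(h),np.sin(h),0]); b=np.array([cx,cy,0])
    return [(circ((cx,cy),.028,.08),(0,0,255)),(circ((cx,cy),.028,0),(255,0,0)),(np.array([b+.028*d+[0,0,.068],b+.054*d+[0,0,.068]]),(0,160,0)),(np.array([b+.0*d+[0,0,.08],b-.036*d+[0,0,.08]]),(0,160,0))]
E
python3 - <<'E'
from jo import *
o=pickle.load(open('o2.pkl','rb')); 
print(p2w("wrist",[(317.8,224.3)],.08,o))
# alt: average of pose before/after
o2=dict(o);o2["position"]=np.array([0.4661,-0.1882,.2503])
j=jug(.5113,-.2093,2.70)
overlay((.559,.1122),-3.002,"pics/w2.png","wrist",o2,(240,150,400,290),4,"pics/ov3.png",j)
overlay((.559,.1122),-3.002,"pics/scene0.png","scene",None,(240,100,400,220),4,"pics/ov4.png",j)
E
```

```text
[[ 0.51125225 -0.21119132  0.08      ]]
```

View pics/ov3.png

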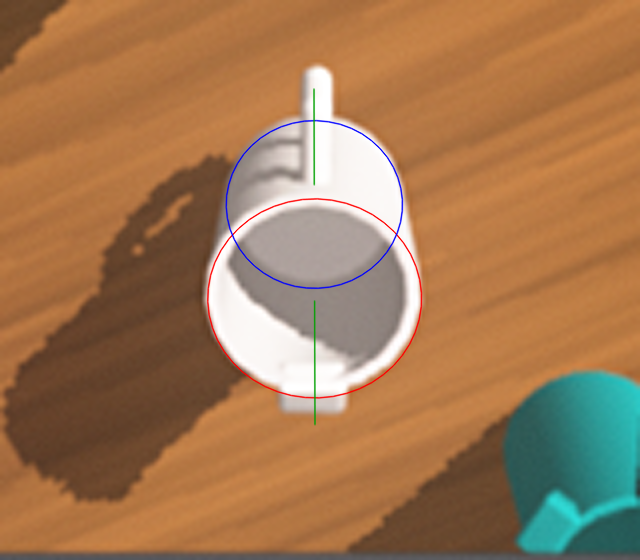

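View pics/ov4.png

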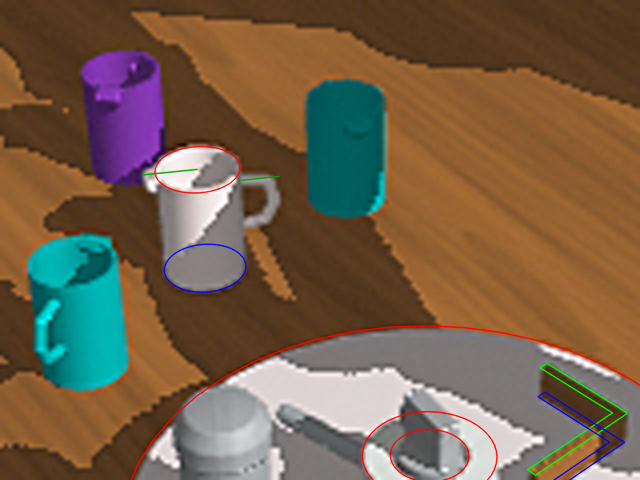

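Run:
```python
from h import *
W=p2w("top",[(450,224),(386.5,174),(405,259)],.08)-[.5105,-.209,.08]
x=np.array([np.cos(1.115),np.sin(1.115)]);y=np.array([x[1],-x[0]])
print(W[:,:2]@np.c_[x,y])
go([.5105,-.209,.14],1.115)
```

```text
[[-0.13279017  0.04177984]
 [ 0.092078    0.08586703]
 [-0.06356732 -0.10509113]]
t 2.35 pos [ 0.4659 -0.1866  0.2501] yaw 1.1275 q [-0.6   0.33  1.7  -0.    1.11 -1.73] F [ 0.2  1.1 -0.3] M [-0.002  0.018 -0.007] w 0.087
offset [-0.11  4.98 11.02] rot [0.04 0.01 0.72]
```

Request:
{"op": "drive_tool", "data": {
  "plan": [
    {"offset":[-0.1,5.0,9],"delta_rot":[0,0,0.7],"jaw":8.7},
    {"offset":[-0.1,5.0,9],"delta_rot":[0,0,0.7],"jaw":8.7},
    {"offset":[-0.1,5.0,9],"delta_rot":[0,0,0.7],"jaw":8.7},
    {"offset":[-0.1,5.0,9],"delta_rot":[0,0,0.7],"jaw":8.7},
    {"offset":[-0.1,5.0,12],"delta_rot":[0,0,0.7],"jaw":8.7},
    {"offset":[-0.1,5.0,15],"delta_rot":[0,0,0.7],"jaw":8.7},
    {"offset":[-0.1,5.0,17],"delta_rot":[0,0,0.7],"jaw":8.7},
    {"offset":[-0.1,5.0,17],"delta_rot":[0,0,0.7],"jaw":8.7}
  ]
}}

```text
time: 3.02
position: [0.5081, -0.2033, 0.0779]
tool_rot: [0.847, 0.532, -0.002, -0.004]
ft_force: [-0.9, -0.5, 0.6]
grip_width: 0.0871
```

```bash
python3 -c "
from h import *
cv2.imwrite('pics/w3.png',camera('wrist')[:,:,::-1])
go([.5105,-.209,.036],1.115)"
```

```text
t 3.07 pos [ 0.5093 -0.2043  0.0797] yaw 1.1209 q [-0.59  0.64  1.74  0.    0.77 -1.71] F [ 0.35 -0.35  0.13] M [ 0.004 -0.017  0.   ] w 0.087
offset [-0.38  0.33  4.37] rot [-0.25 -0.04  0.34]
```

View pics/w3.png

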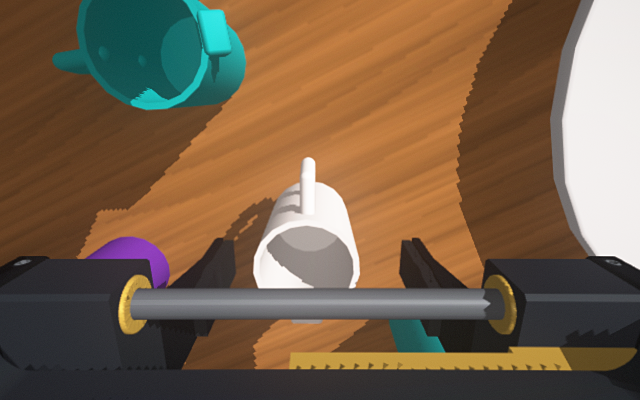

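Request:
{"op": "drive_tool", "data": {
  "plan": [
    {"offset":[-0.4,0.3,1.5],"delta_rot":[0.2,0,0.3],"jaw":8.7},
    {"offset":[-0.4,0.3,3],"delta_rot":[0.2,0,0.3],"jaw":8.7},
    {"offset":[-0.4,0.3,4.4],"delta_rot":[0.2,0,0.3],"jaw":8.7},
    {"offset":[-0.4,0.3,4.4],"delta_rot":[0.2,0,0.3],"jaw":8.7},
    {"offset":[-0.4,0.3,4.4],"delta_rot":[0.2,0,0.3],"jaw":6.5},
    {"offset":[-0.4,0.3,4.4],"delta_rot":[0.2,0,0.3],"jaw":5},
    {"offset":[-0.4,0.3,4.4],"delta_rot":[0.2,0,0.3],"jaw":5},
    {"offset":[-0.4,0.3,4.4],"delta_rot":[0.2,0,0.3],"jaw":5}
  ],
  "squeeze": 12
}}

```text
time: 3.73
position: [0.5122, -0.212, 0.0375]
tool_rot: [0.849, 0.529, -0.0, -0.0]
ft_force: [-0.1, 0.5, 0.6]
grip_width: 0.068
```

```bash
python3 -c "
from h import *
go([.5105,-.209,.036],1.115)"
```

```text
t 3.73 pos [ 0.5122 -0.212   0.0375] yaw 1.1138 q [-0.59  0.71  1.75 -0.    0.68 -1.71] F [-0.15  0.48  0.61] M [-0.043  0.106 -0.014] w 0.068
offset [ 0.2  -0.28  0.15] rot [-0.06  0.02 -0.07]
```

Request:
{"op": "drive_tool", "data": {
  "plan": [
    {"offset":[0,0,0],"delta_rot":[0,0,0],"jaw":5},
    {"offset":[0,0,0],"delta_rot":[0,0,0],"jaw":5},
    {"offset":[0,0,0],"delta_rot":[0,0,0],"jaw":5},
    {"offset":[0,0,0],"delta_rot":[0,0,0],"jaw":5},
    {"offset":[0,0,0],"delta_rot":[0,0,0],"jaw":5},
    {"offset":[0,0,0],"delta_rot":[0,0,0],"jaw":5},
    {"offset":[0,0,0],"delta_rot":[0,0,0],"jaw":5},
    {"offset":[0,0,0],"delta_rot":[0,0,0],"jaw":5}
  ]
}}

```text
time: 4.4
position: [0.5117, -0.2118, 0.0367]
tool_rot: [0.849, 0.528, -0.001, -0.001]
ft_force: [-0.3, 1.1, 5.6]
grip_width: 0.0557
```

```bash
python3 -c "
from h import *
go([.5105,-.209,.25],1.115)
cv2.imwrite('pics/w4.png',camera('wrist')[:,:,::-1])"
```

```text
t 4.4 pos [ 0.5117 -0.2118  0.0367] yaw 1.1134 q [-0.59  0.71  1.75 -0.    0.68 -1.71] F [-0.25  1.08  5.65] M [ 0.171  0.021 -0.018] w 0.0557
offset [  0.2   -0.29 -21.33] rot [-0.16 -0.01 -0.09]
```

View pics/w4.png

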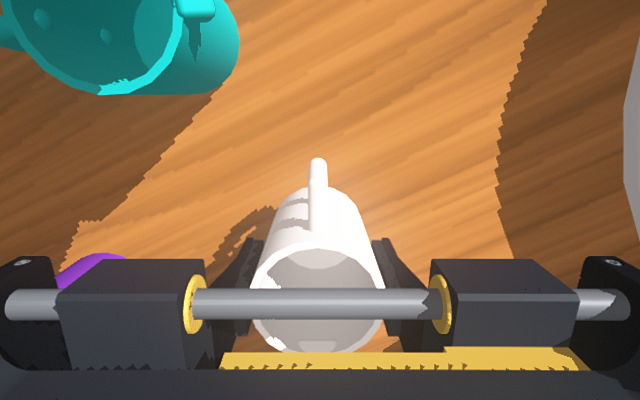

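Request:
{"op": "drive_tool", "data": {
  "plan": [
    {"offset":[0,0,-2],"delta_rot":[0,0,0],"jaw":5},
    {"offset":[0,0,-5],"delta_rot":[0,0,0],"jaw":5},
    {"offset":[0,0,-8],"delta_rot":[0,0,0],"jaw":5},
    {"offset":[0,0,-11],"delta_rot":[0,0,0],"jaw":5},
    {"offset":[0,0,-14],"delta_rot":[0,0,0],"jaw":5},
    {"offset":[0,0,-17],"delta_rot":[0,0,0],"jaw":5},
    {"offset":[0,0,-18],"delta_rot":[0,0,0],"jaw":5},
    {"offset":[0,0,-18],"delta_rot":[0,0,0],"jaw":5}
  ]
}}

```text
time: 5.12
position: [0.5133, -0.213, 0.2184]
tool_rot: [0.849, 0.528, 0.0, 0.001]
ft_force: [-0.3, -0.5, -1.7]
grip_width: 0.0559
```

```bash
python3 -c "
from h import *
go([.4754,.0964,.215],1.710)"
```

```text
t 5.12 pos [ 0.5133 -0.213   0.2184] yaw 1.1136 q [-0.59  0.44  1.61 -0.    1.09 -1.71] F [-0.26 -0.52 -1.68] M [ 0.036 -0.046  0.007] w 0.0559
offset [ 26.09 -17.06   0.27] rot [  0.11   0.09 -34.17]
```

Request:
{"op": "drive_tool", "data": {
  "plan": [
    {"offset":[2,-1.3,0],"delta_rot":[0,0,-2],"jaw":5},
    {"offset":[5,-3.3,0],"delta_rot":[0,0,-6],"jaw":5},
    {"offset":[8,-5.2,0],"delta_rot":[0,0,-10],"jaw":5},
    {"offset":[11,-7.2,0],"delta_rot":[0,0,-14],"jaw":5},
    {"offset":[14,-9.1,0],"delta_rot":[0,0,-18],"jaw":5},
    {"offset":[17,-11.1,0],"delta_rot":[0,0,-22],"jaw":5},
    {"offset":[20,-13.1,0],"delta_rot":[0,0,-27],"jaw":5},
    {"offset":[22.5,-14.7,0],"delta_rot":[0,0,-31],"jaw":5}
  ]
}}

```text
time: 5.78
position: [0.4766, 0.0571, 0.214]
tool_rot: [0.675, 0.738, -0.002, -0.004]
ft_force: [0.8, -0.1, -2.4]
grip_width: 0.0557
```

```bash
python3 -c "
from h import *
go([.4754,.0964,.155],1.710)"
```

```text
t 5.78 pos [0.4766 0.0571 0.214 ] yaw 1.6588 q [-0.12  0.35  1.79  0.    1.01 -1.78] F [ 0.81 -0.11 -2.38] M [ 0.036  0.003 -0.021] w 0.0557
offset [3.9  0.28 5.91] rot [-0.51 -0.21 -2.93]
```

Request:
{"op": "drive_tool", "data": {
  "plan": [
    {"offset":[2,0.1,0],"delta_rot":[0,0,-1.5],"jaw":5},
    {"offset":[3,0.2,0],"delta_rot":[0,0,-3],"jaw":5},
    {"offset":[3.9,0.3,0],"delta_rot":[0,0,-3],"jaw":5},
    {"offset":[3.9,0.3,2],"delta_rot":[0,0,-3],"jaw":5},
    {"offset":[3.9,0.3,4],"delta_rot":[0,0,-3],"jaw":5},
    {"offset":[3.9,0.3,6],"delta_rot":[0,0,-3],"jaw":5},
    {"offset":[3.9,0.3,7],"delta_rot":[0,0,-3],"jaw":5},
    {"offset":[3.9,0.3,7],"delta_rot":[0,0,-3],"jaw":5}
  ]
}}

```text
time: 6.45
position: [0.477, 0.0931, 0.1436]
tool_rot: [0.658, 0.753, -0.003, -0.004]
ft_force: [-0.3, -0.3, -2.0]
grip_width: 0.0554
```

```bash
python3 -c "
from h import *
import pickle
pickle.dump(get_obs(),open('o5.pkl','wb'))
cv2.imwrite('pics/w5.png',camera('wrist')[:,:,::-1])
cv2.imwrite('pics/s5.png',camera('scene')[:,:,::-1])
go([.4754,.0964,.081],1.710)"
```

```text
t 6.55 pos [0.4789 0.0933 0.1459] yaw 1.7055 q [-0.04  0.47  1.84  0.    0.84 -1.74] F [-0.65  0.65 -1.99] M [ 0.08  -0.006  0.025] w 0.0559
offset [ 0.35 -0.27  6.49] rot [-0.27 -0.12 -0.26]
```

View pics/w5.png

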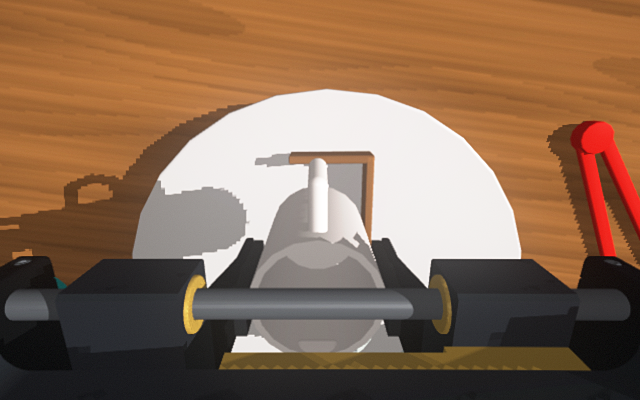

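View pics/s5.png

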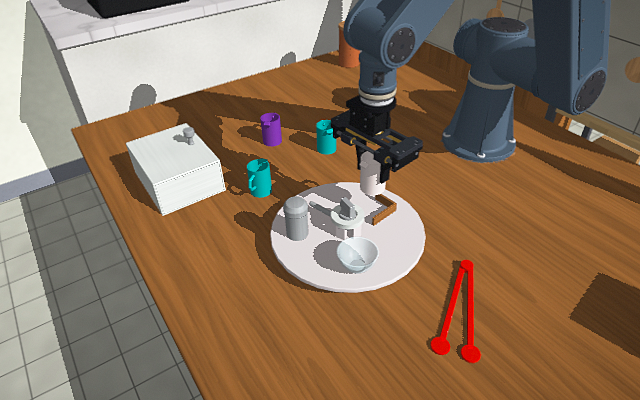

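Request:
{"op": "drive_tool", "data": {
  "plan": [
    {"offset":[0.35,-0.25,0],"delta_rot":[-0.2,-0.1,-0.3],"jaw":5},
    {"offset":[0.35,-0.25,1],"delta_rot":[-0.2,-0.1,-0.3],"jaw":5},
    {"offset":[0.35,-0.25,2],"delta_rot":[-0.2,-0.1,-0.3],"jaw":5},
    {"offset":[0.35,-0.25,3],"delta_rot":[-0.2,-0.1,-0.3],"jaw":5},
    {"offset":[0.35,-0.25,3.8],"delta_rot":[-0.2,-0.1,-0.3],"jaw":5},
    {"offset":[0.35,-0.25,3.8],"delta_rot":[-0.2,-0.1,-0.3],"jaw":5},
    {"offset":[0.35,-0.25,3.8],"delta_rot":[-0.2,-0.1,-0.3],"jaw":5},
    {"offset":[0.35,-0.25,3.8],"delta_rot":[-0.2,-0.1,-0.3],"jaw":5}
  ]
}}

```text
time: 7.22
position: [0.4764, 0.0972, 0.1093]
tool_rot: [0.655, 0.755, 0.001, 0.001]
ft_force: [0.2, 0.2, -2.1]
grip_width: 0.0556
```

```bash
python3 -c "
from h import *
import pickle
go([.4754,.0964,.079],1.710)
cv2.imwrite('pics/w6.png',camera('wrist')[:,:,::-1])
go([.4754,.0964,.079],1.710)"
```

```text
t 7.22 pos [0.4764 0.0972 0.1093] yaw 1.7123 q [-0.03  0.53  1.88  0.    0.73 -1.74] F [ 0.2   0.17 -2.13] M [ 0.009 -0.018 -0.005] w 0.0556
offset [-0.07 -0.11  3.03] rot [0.11 0.   0.13]
t 7.27 pos [0.4764 0.0972 0.1094] yaw 1.7122 q [-0.03  0.53  1.88  0.    0.73 -1.74] F [ 0.6  -0.28 -2.01] M [ 0.018 -0.024  0.012] w 0.0556
offset [-0.06 -0.12  3.04] rot [0.12 0.01 0.13]
```

View pics/w6.png

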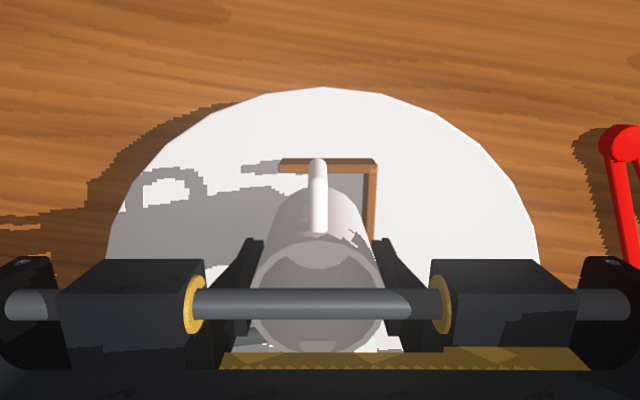

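Run:
```python
from jo import *
o=get_obs(); h=1.7122+np.pi/2
c=o["position"][:2]+.002*np.array([np.cos(h),np.sin(h)])
j=[(P+[0,0,o["position"][2]-.036],col) for P,col in jug(*c,h)]
overlay((.559,.1122),-3.002,"pics/w6.png","wrist",o,(220,140,420,300),3.5,"pics/ov6.png",j)
```

```text
(no output)
```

View pics/ov6.png

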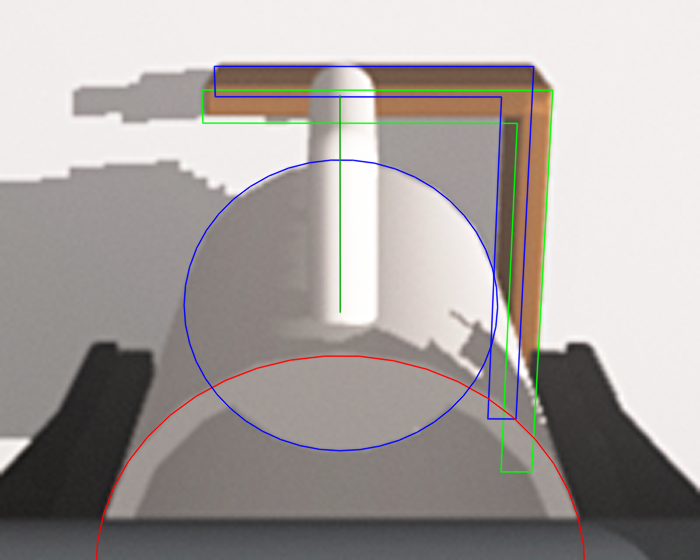

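Request:
{"op": "drive_tool", "data": {
  "plan": [
    {"offset":[0,-0.2,1],"delta_rot":[0,0,0],"jaw":5},
    {"offset":[0,-0.2,1.7],"delta_rot":[0,0,0],"jaw":5},
    {"offset":[0,-0.2,2.2],"delta_rot":[0,0,0],"jaw":5},
    {"offset":[0,-0.2,2.6],"delta_rot":[0,0,0],"jaw":5},
    {"offset":[0,-0.2,2.8],"delta_rot":[0,0,0],"jaw":5},
    {"offset":[0,-0.2,2.9],"delta_rot":[0,0,0],"jaw":5},
    {"offset":[0,-0.2,2.9],"delta_rot":[0,0,0],"jaw":5},
    {"offset":[0,-0.2,2.9],"delta_rot":[0,0,0],"jaw":5}
  ]
}}

```text
time: 7.93
position: [0.4741, 0.0969, 0.0798]
tool_rot: [0.655, 0.755, 0.0, 0.0]
ft_force: [-0.1, 0.4, -2.4]
grip_width: 0.0555
```

```bash
python3 -c "
from h import *
go([.4744,.0964,.079],1.710)"
```

```text
t 7.93 pos [0.4741 0.0969 0.0798] yaw 1.7122 q [-0.03  0.58  1.91  0.    0.65 -1.74] F [-0.07  0.41 -2.44] M [ 0.057  0.033 -0.042] w 0.0555
offset [-0.05  0.03  0.08] rot [ 0.05 -0.01  0.12]
```

Not yet touching (Fz = −2.4, the jug's weight). I'll go on down in small steps.

Request:
{"op": "drive_tool", "data": {
  "plan": [
    {"offset":[0,0,0.1],"delta_rot":[0,0,0],"jaw":5},
    {"offset":[0,0,0.15],"delta_rot":[0,0,0],"jaw":5},
    {"offset":[0,0,0.2],"delta_rot":[0,0,0],"jaw":5},
    {"offset":[0,0,0.2],"delta_rot":[0,0,0],"jaw":5},
    {"offset":[0,0,0.2],"delta_rot":[0,0,0],"jaw":5},
    {"offset":[0,0,0.2],"delta_rot":[0,0,0],"jaw":5},
    {"offset":[0,0,0.2],"delta_rot":[0,0,0],"jaw":5},
    {"offset":[0,0,0.2],"delta_rot":[0,0,0],"jaw":5}
  ]
}}

```text
time: 8.6
position: [0.4744, 0.0969, 0.0787]
tool_rot: [0.655, 0.755, 0.001, 0.001]
ft_force: [-0.9, -0.4, 5.9]
grip_width: 0.0558
```

```bash
python3 -c "
from h import *
go([.4744,.0964,.079],1.710)"
```

```text
t 8.6 pos [0.4744 0.0969 0.0787] yaw 1.7122 q [-0.03  0.58  1.91  0.    0.65 -1.74] F [-0.94 -0.36  5.89] M [ 0.053  0.237 -0.021] w 0.0558
offset [-0.05 -0.01 -0.03] rot [0.12 0.   0.13]
```

Request:
{"op": "drive_tool", "data": {
  "plan": [
    {"offset":[0,0,-0.05],"delta_rot":[0,0,0],"jaw":6},
    {"offset":[0,0,-0.1],"delta_rot":[0,0,0],"jaw":6.5},
    {"offset":[0,0,-0.1],"delta_rot":[0,0,0],"jaw":7},
    {"offset":[0,0,-0.1],"delta_rot":[0,0,0],"jaw":8},
    {"offset":[0,0,-0.1],"delta_rot":[0,0,0],"jaw":8},
    {"offset":[0,0,-0.1],"delta_rot":[0,0,0],"jaw":8},
    {"offset":[0,0,-0.1],"delta_rot":[0,0,0],"jaw":8},
    {"offset":[0,0,-0.1],"delta_rot":[0,0,0],"jaw":8}
  ]
}}

```text
time: 9.27
position: [0.4739, 0.0969, 0.0786]
tool_rot: [0.655, 0.755, 0.0, 0.0]
ft_force: [0.7, -0.3, 0.2]
grip_width: 0.0796
```

```bash
python3 -c "
from h import *
go([.4744,.0964,.25],1.710)"
```

```text
t 9.27 pos [0.4739 0.0969 0.0786] yaw 1.7122 q [-0.03  0.58  1.91  0.    0.65 -1.74] F [ 0.65 -0.35  0.22] M [-0.017  0.037 -0.002] w 0.0796
offset [ -0.05   0.05 -17.14] rot [ 0.02 -0.01  0.12]
```

Request:
{"op": "drive_tool", "data": {
  "plan": [
    {"offset":[0,0,-3],"delta_rot":[0,0,0],"jaw":8},
    {"offset":[0,0,-6],"delta_rot":[0,0,0],"jaw":8},
    {"offset":[0,0,-10],"delta_rot":[0,0,0],"jaw":8},
    {"offset":[0,0,-14],"delta_rot":[0,0,0],"jaw":8},
    {"offset":[1,0,-18],"delta_rot":[0,0,0],"jaw":8},
    {"offset":[1.3,0.3,-20],"delta_rot":[0,0,0],"jaw":8},
    {"offset":[1.3,0.3,-20],"delta_rot":[0,0,0],"jaw":8},
    {"offset":[1.3,0.3,-20],"delta_rot":[0,0,0],"jaw":8}
  ]
}}

```text
time: 9.93
position: [0.4754, 0.1103, 0.2799]
tool_rot: [0.655, 0.755, 0.001, 0.001]
ft_force: [0.3, -0.5, 0.1]
grip_width: 0.0799
```

```bash
python3 -c "
from h import *
import pickle
camera('wrist');camera('wrist');
go([.4744,.0964,.25],1.710)
pickle.dump(get_obs(),open('o7.pkl','wb'))
cv2.imwrite('pics/w7.png',camera('wrist')[:,:,::-1])
cv2.imwrite('pics/s7.png',camera('scene')[:,:,::-1])
go([.4744,.0964,.25],1.710)
from jo import *
o=pickle.load(open('o7.pkl','rb'))
overlay((.559,.1122),-3.002,'pics/w7.png','wrist',o,(200,120,420,290),3.4,'pics/ov7.png',[])
"
```

```text
t 10.03 pos [0.4736 0.11   0.2774] yaw 1.7122 q [-0.    0.27  1.7   0.    1.17 -1.71] F [-0.26 -0.29  0.02] M [0.021 0.018 0.019] w 0.0801
offset [-1.36 -0.11  2.74] rot [-0.15 -0.03  0.12]
t 10.13 pos [0.4736 0.1099 0.2769] yaw 1.7119 q [-0.    0.27  1.7   0.    1.17 -1.71] F [-0.15  0.03 -0.96] M [0.05  0.032 0.018] w 0.0799
offset [-1.35 -0.1   2.69] rot [-0.21 -0.04  0.11]
```

View pics/w7.png

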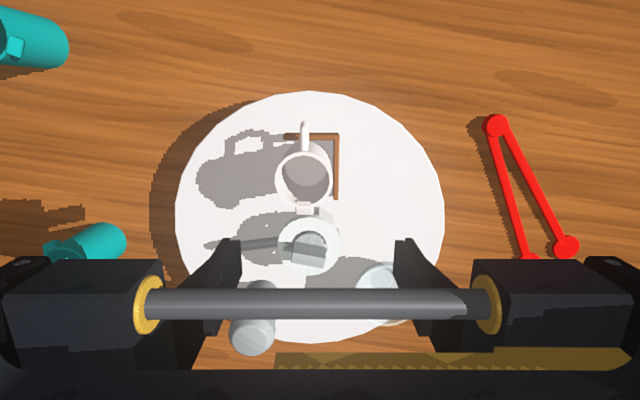

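View pics/ov7.png

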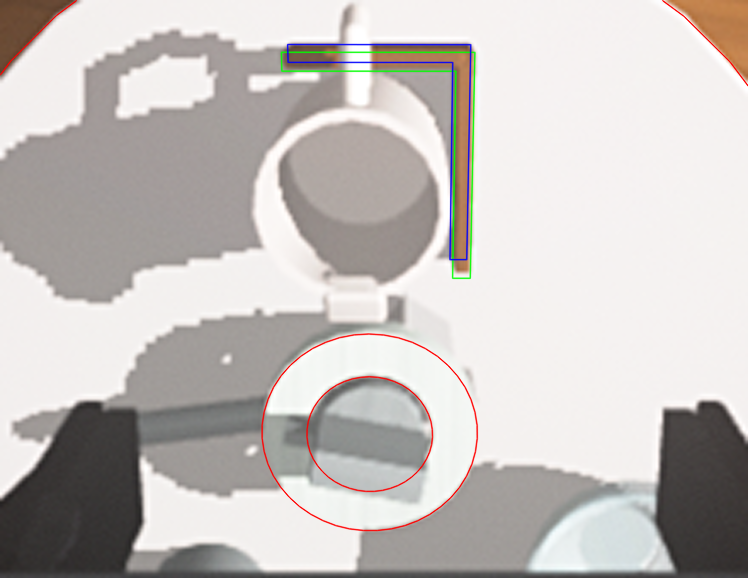

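Run:
```python
from jo import *
a=cv2.imread("pics/w7.png")
cv2.imwrite("pics/w7k.png",cv2.resize(a[222:275,255:345],None,fx=8,fy=8,interpolation=cv2.INTER_CUBIC))
```

```text
(no output)
```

View pics/w7k.png

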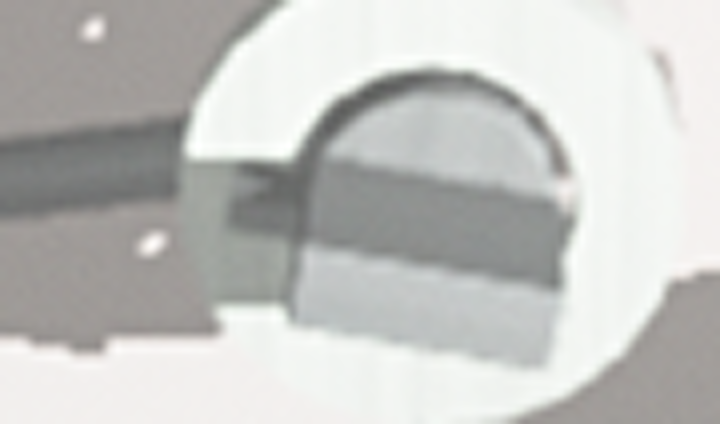

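Run:
```python
from jo import *
o=pickle.load(open('o7.pkl','rb'))
q=np.array([(300,245),(560,290),(548,368),(290,322)],float)
W=p2w("wrist",(q+.5)/8-.5+[255,222],.119,o)
print(W.round(4),W.mean(0)); 
for i,j in((1,0),(2,3)): d=W[j]-W[i];print(np.arctan2(d[1],d[0]),np.linalg.norm(d))
d=W[3]-W[0];print(np.arctan2(d[1],d[0]),np.linalg.norm(d))
q=np.array([(0,175),(185,155)],float) # arm centerline-ish z=.059
A=p2w("wrist",(q+.5)/8-.5+[255,222],.059,o);d=A[0]-A[1];print("arm",np.arctan2(d[1],d[0]),A)
e=p2w("wrist",[(205,244)],.059,o)[0];print(e,np.arctan2(e[1]-.1122,e[0]-.5585),np.hypot(e[1]-.1122,e[0]-.5585))
```

```text
[[0.551  0.095  0.119 ]
 [0.5527 0.1293 0.119 ]
 [0.5641 0.1294 0.119 ]
 [0.5622 0.0951 0.119 ]] [0.55747704 0.11219408 0.119     ]
-1.6196787528746646 0.034294589129257314
-1.6270909947494308 0.03438663220139658
0.0018308724382206415 0.01117123132857214
arm -1.3142584276103049 [[0.57561123 0.04780042 0.059     ]
 [0.5683908  0.07532592 0.059     ]]
[ 0.58472408 -0.01180602  0.059     ] -1.3623926008408 0.1267485541335416
```

```bash
python3 -c "
from h import *
go([.5577,.1122,.2],-.05)"
```

```text
t 10.13 pos [0.4736 0.1099 0.2769] yaw 1.7119 q [-0.    0.27  1.7   0.    1.17 -1.71] F [-0.15  0.03 -0.96] M [0.05  0.032 0.018] w 0.0799
offset [-0.96  8.39  7.66] rot [ -0.19   0.16 100.95]
```

Request:
{"op": "drive_tool", "data": {
  "plan": [
    {"offset":[-0.3,2,1.5],"delta_rot":[0,0,7],"jaw":4},
    {"offset":[-0.5,4,3],"delta_rot":[0,0,14],"jaw":4},
    {"offset":[-0.7,6,4.5],"delta_rot":[0,0,21],"jaw":4},
    {"offset":[-1,8.4,6],"delta_rot":[0,0,28],"jaw":4},
    {"offset":[-1,8.4,7.6],"delta_rot":[0,0,35],"jaw":4},
    {"offset":[-1,8.4,7.6],"delta_rot":[0,0,42],"jaw":4},
    {"offset":[-1,8.4,7.6],"delta_rot":[0,0,49],"jaw":4},
    {"offset":[-1,8.4,7.6],"delta_rot":[0,0,56],"jaw":4}
  ]
}}

```text
time: 10.8
position: [0.5583, 0.1118, 0.2]
tool_rot: [0.934, 0.356, -0.002, -0.001]
ft_force: [0.5, -0.1, 0.4]
grip_width: 0.0416
```

Request:
{"op": "drive_tool", "data": {
  "plan": [
    {"offset":[0,0,0],"delta_rot":[0,0,7],"jaw":4},
    {"offset":[0,0,0],"delta_rot":[0,0,14],"jaw":4},
    {"offset":[0,0,0],"delta_rot":[0,0,21],"jaw":4},
    {"offset":[0,0,0],"delta_rot":[0,0,28],"jaw":4},
    {"offset":[0,0,0],"delta_rot":[0,0,35],"jaw":4},
    {"offset":[0,0,0],"delta_rot":[0,0,42],"jaw":4},
    {"offset":[0,0,0],"delta_rot":[0,0,45],"jaw":4},
    {"offset":[0,0,0],"delta_rot":[0,0,45],"jaw":4}
  ]
}}

```text
time: 11.47
position: [0.5585, 0.1118, 0.201]
tool_rot: [1.0, -0.026, -0.002, -0.0]
ft_force: [1.1, 0.6, 0.5]
grip_width: 0.0401
```

```bash
python3 -c "
from h import *
camera('wrist')
import pickle
go([.5577,.1122,.13],-.05)
pickle.dump(get_obs(),open('o8.pkl','wb'))
cv2.imwrite('pics/w8.png',camera('wrist')[:,:,::-1])"
```

```text
t 11.52 pos [0.5586 0.1119 0.2011] yaw -0.0496 q [0.   0.48 1.59 0.   1.07 0.05] F [-0.43 -0.51  0.64] M [-0.065  0.072  0.005] w 0.0399
offset [-0.07 -0.03  7.11] rot [-0.    0.16  0.02]
```

View pics/w8.png

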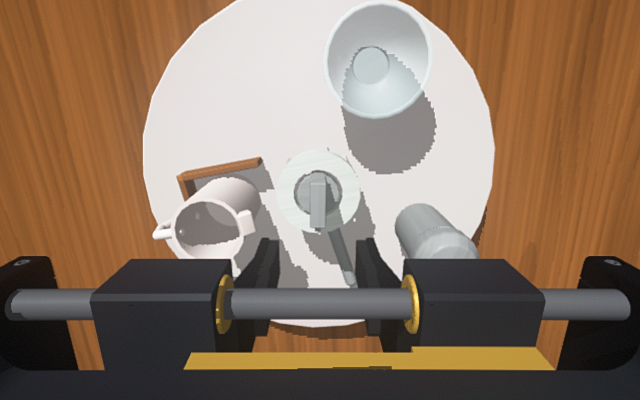

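Request:
{"op": "drive_tool", "data": {
  "plan": [
    {"offset":[0,0,2],"delta_rot":[0,0,0],"jaw":4},
    {"offset":[0,0,4],"delta_rot":[0,0,0],"jaw":4},
    {"offset":[0,0,6],"delta_rot":[0,0,0],"jaw":4},
    {"offset":[0,0,7],"delta_rot":[0,0,0],"jaw":4},
    {"offset":[0,0,7],"delta_rot":[0,0,0],"jaw":4},
    {"offset":[0,0,7],"delta_rot":[0,0,0],"jaw":4},
    {"offset":[0,0,7],"delta_rot":[0,0,0],"jaw":4},
    {"offset":[0,0,7],"delta_rot":[0,0,0],"jaw":4}
  ]
}}

```text
time: 12.23
position: [0.5605, 0.1121, 0.1339]
tool_rot: [1.0, -0.025, 0.002, -0.0]
ft_force: [0.3, -0.3, 0.1]
grip_width: 0.0402
```

```bash
python3 -c "
from h import *
import pickle
go([.558,.1122,.092],-.05)
pickle.dump(get_obs(),open('o9.pkl','wb'))
cv2.imwrite('pics/w9.png',camera('wrist')[:,:,::-1])"
```

```text
t 12.23 pos [0.5605 0.1121 0.1339] yaw -0.0503 q [0.   0.57 1.65 0.   0.91 0.05] F [ 0.28 -0.3   0.14] M [-0.085  0.069  0.039] w 0.0402
offset [-0.27  0.01  4.19] rot [-0.02 -0.17 -0.02]
```

View pics/w9.png

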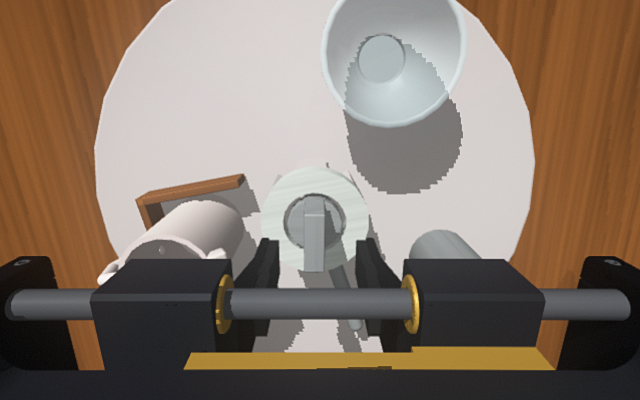

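Request:
{"op": "drive_tool", "data": {
  "plan": [
    {"offset":[-0.25,0,1],"delta_rot":[0,0,0],"jaw":4},
    {"offset":[-0.25,0,2],"delta_rot":[0,0,0],"jaw":4},
    {"offset":[-0.25,0,3],"delta_rot":[0,0,0],"jaw":4},
    {"offset":[-0.25,0,3.7],"delta_rot":[0,0,0],"jaw":4},
    {"offset":[-0.25,0,4.1],"delta_rot":[0,0,0],"jaw":4},
    {"offset":[-0.25,0,4.1],"delta_rot":[0,0,0],"jaw":4},
    {"offset":[-0.25,0,4.1],"delta_rot":[0,0,0],"jaw":4},
    {"offset":[-0.25,0,4.1],"delta_rot":[0,0,0],"jaw":4}
  ]
}}

```text
time: 12.95
position: [0.5574, 0.1123, 0.092]
tool_rot: [1.0, -0.025, 0.001, -0.0]
ft_force: [-0.0, 0.2, 0.9]
grip_width: 0.0398
```

```bash
python3 -c "
from h import *
go([.558,.1122,.091],-.05)"
```

```text
t 12.95 pos [0.5574 0.1123 0.092 ] yaw -0.0506 q [0.   0.63 1.69 0.   0.82 0.05] F [-0.01  0.25  0.95] M [-0.1    0.024 -0.062] w 0.0398
offset [0.06 0.   0.1 ] rot [-0.02 -0.06 -0.03]
```

Close with a modest grip, then firm up.

Request:
{"op": "drive_tool", "data": {
  "plan": [
    {"offset":[0,0,0],"delta_rot":[0,0,0],"jaw":3},
    {"offset":[0,0,0],"delta_rot":[0,0,0],"jaw":2},
    {"offset":[0,0,0],"delta_rot":[0,0,0],"jaw":1.4},
    {"offset":[0,0,0],"delta_rot":[0,0,0],"jaw":1},
    {"offset":[0,0,0],"delta_rot":[0,0,0],"jaw":0.8},
    {"offset":[0,0,0],"delta_rot":[0,0,0],"jaw":0.8},
    {"offset":[0,0,0],"delta_rot":[0,0,0],"jaw":0.8},
    {"offset":[0,0,0],"delta_rot":[0,0,0],"jaw":0.8}
  ],
  "squeeze": 15
}}

```text
time: 13.62
position: [0.5588, 0.1122, 0.0921]
tool_rot: [1.0, -0.026, 0.002, -0.0]
ft_force: [4.5, 0.3, -2.1]
grip_width: 0.0117
```

Request:
{"op": "drive_tool", "data": {
  "plan": [
    {"offset":[0,0,0],"delta_rot":[0,0,0],"jaw":0.8},
    {"offset":[0,0,0],"delta_rot":[0,0,0],"jaw":0.8},
    {"offset":[0,0,0],"delta_rot":[0,0,0],"jaw":0.8},
    {"offset":[0,0,0],"delta_rot":[0,0,0],"jaw":0.8},
    {"offset":[0,0,0],"delta_rot":[0,0,0],"jaw":0.8},
    {"offset":[0,0,0],"delta_rot":[0,0,0],"jaw":0.8},
    {"offset":[0,0,0],"delta_rot":[0,0,0],"jaw":0.8},
    {"offset":[0,0,0],"delta_rot":[0,0,0],"jaw":0.8}
  ],
  "squeeze": 45
}}

```text
time: 14.28
position: [0.5588, 0.1122, 0.0921]
tool_rot: [1.0, -0.026, 0.002, -0.0]
ft_force: [5.4, -1.0, -1.5]
grip_width: 0.0118
```

```bash
python3 -c "
from h import *
go([.558,.1122,.091],-.05)"
```

```text
t 14.28 pos [0.5588 0.1122 0.0921] yaw -0.0512 q [0.   0.63 1.69 0.   0.82 0.05] F [ 5.44 -0.95 -1.47] M [-0.158 -0.718 -0.205] w 0.0118
offset [-0.08  0.    0.11] rot [-0.04 -0.23 -0.07]
```

Request:
{"op": "drive_tool", "data": {
  "plan": [
    {"offset":[0.06,0,0],"delta_rot":[0,0,3],"jaw":0.8},
    {"offset":[0.06,0,0],"delta_rot":[0,0,8],"jaw":0.8},
    {"offset":[0.06,0,0],"delta_rot":[0,0,14],"jaw":0.8},
    {"offset":[0.06,0,0],"delta_rot":[0,0,20],"jaw":0.8},
    {"offset":[0.06,0,0],"delta_rot":[0,0,26],"jaw":0.8},
    {"offset":[0.06,0,0],"delta_rot":[0,0,32],"jaw":0.8},
    {"offset":[0.06,0,0],"delta_rot":[0,0,37],"jaw":0.8},
    {"offset":[0.06,0,0],"delta_rot":[0,0,40],"jaw":0.8}
  ]
}}

```text
time: 14.95
position: [0.5586, 0.1122, 0.0921]
tool_rot: [0.93, -0.367, 0.001, -0.0]
ft_force: [3.7, -0.1, -1.3]
grip_width: 0.0118
```

```bash
python3 -c "
from h import *
go([.558,.1122,.091],-.05)
import pickle
pickle.dump(get_obs(),open('o10.pkl','wb'))
cv2.imwrite('pics/w10.png',camera('wrist')[:,:,::-1])
cv2.imwrite('pics/s10.png',camera('scene')[:,:,::-1])
go([.558,.1122,.091],-.05)
"
```

```text
t 14.95 pos [0.5586 0.1122 0.0921] yaw -0.7509 q [ 0.    0.63  1.68 -0.    0.82  0.75] F [ 3.67 -0.09 -1.34] M [-0.037 -0.523  0.249] w 0.0118
offset [-0.05  0.05  0.11] rot [ -0.06  -0.14 -40.16]
t 15.05 pos [0.5586 0.1122 0.0921] yaw -0.7479 q [0.   0.63 1.68 0.   0.82 0.75] F [ 4.37 -0.48 -1.27] M [-0.077 -0.556 -0.066] w 0.0118
offset [-0.04  0.04  0.11] rot [ -0.06  -0.13 -39.99]
```

View pics/w10.png

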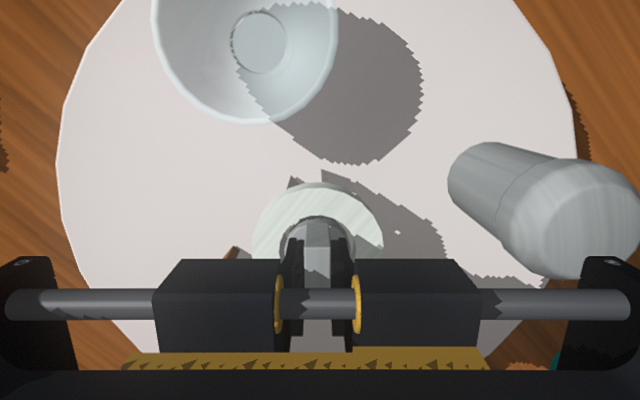

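View pics/s10.png

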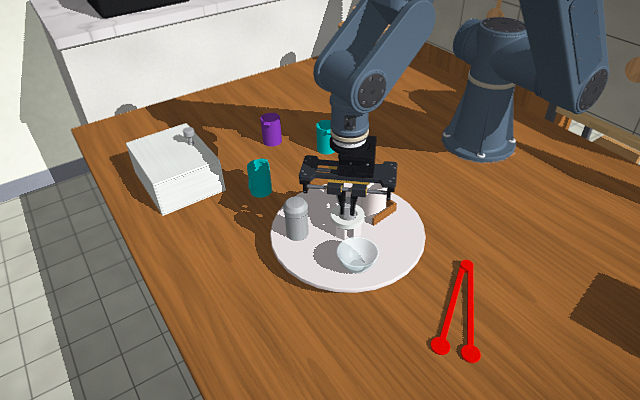

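Request:
{"op": "drive_tool", "data": {
  "plan": [
    {"offset":[0,0,0],"delta_rot":[0,0,3],"jaw":0.8},
    {"offset":[0,0,0],"delta_rot":[0,0,6],"jaw":0.8},
    {"offset":[0,0,0],"delta_rot":[0,0,9],"jaw":0.8},
    {"offset":[0,0,0],"delta_rot":[0,0,12],"jaw":0.8},
    {"offset":[0,0,0],"delta_rot":[0,0,14],"jaw":0.8},
    {"offset":[0,0,0],"delta_rot":[0,0,16],"jaw":0.8},
    {"offset":[0,0,0],"delta_rot":[0,0,17],"jaw":0.8},
    {"offset":[0,0,0],"delta_rot":[0,0,18],"jaw":0.8}
  ]
}}

```text
time: 15.72
position: [0.5586, 0.1123, 0.0921]
tool_rot: [0.862, -0.506, 0.001, -0.001]
ft_force: [5.3, 0.5, -0.8]
grip_width: 0.0117
```

```bash
cat > mz.py <<'E'
from h import *
o=get_obs(); print(round(o["time"],2),o["position"].round(4),"yaw",np.arctan2(*R.from_quat(o["tool_rot"]).as_matrix()[[1,0],0]).round(4),"F",o["ft_force"].round(2),"M",o["moment"].round(3),"tq6",o["joint_torque"][5].round(3),"q6",o["q"][5].round(4))
E
python3 mz.py
```

```text
15.72 [0.5586 0.1123 0.0921] yaw -1.0621 F [ 5.33  0.51 -0.83] M [ 0.073 -0.579  0.208] tq6 0.089 q6 1.0641
```

Request:
{"op": "drive_tool", "data": {
  "plan": [
    {"offset":[0,0,0],"delta_rot":[0,0,0.5],"jaw":0.8},
    {"offset":[0,0,0],"delta_rot":[0,0,1],"jaw":0.8},
    {"offset":[0,0,0],"delta_rot":[0,0,1.5],"jaw":0.8},
    {"offset":[0,0,0],"delta_rot":[0,0,2],"jaw":0.8},
    {"offset":[0,0,0],"delta_rot":[0,0,2.5],"jaw":0.8},
    {"offset":[0,0,0],"delta_rot":[0,0,3],"jaw":0.8},
    {"offset":[0,0,0],"delta_rot":[0,0,3.5],"jaw":0.8},
    {"offset":[0,0,0],"delta_rot":[0,0,4],"jaw":0.8}
  ]
}}

```text
time: 16.38
position: [0.5586, 0.1123, 0.0921]
tool_rot: [0.844, -0.536, 0.001, -0.001]
ft_force: [5.4, 0.8, 0.4]
grip_width: 0.0116
```

```bash
python3 mz.py; python3 -c "
from h import *
cv2.imwrite('pics/s11.png',cv2.resize(camera('scene')[150:300,260:440,::-1],None,fx=4,fy=4,interpolation=cv2.INTER_CUBIC))"; python3 mz.py
```

```text
16.38 [0.5586 0.1123 0.0921] yaw -1.1321 F [5.39 0.75 0.41] M [ 0.008 -0.699  0.22 ] tq6 0.154 q6 1.134
16.43 [0.5586 0.1123 0.0921] yaw -1.1325 F [ 5.13  0.67 -1.67] M [ 0.022 -0.697  0.201] tq6 0.233 q6 1.1344
```

View pics/s11.png

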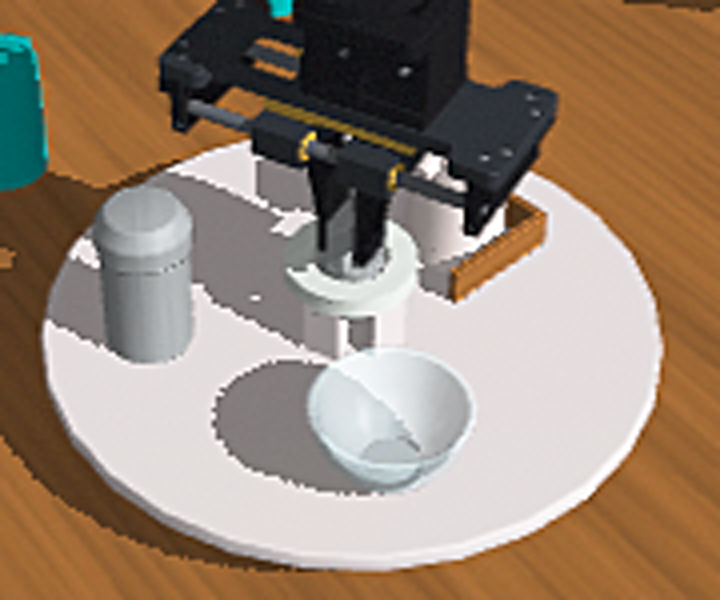

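Request:
{"op": "drive_tool", "data": {
  "plan": [
    {"offset":[0,0,0],"delta_rot":[0,0,0.4],"jaw":0.8},
    {"offset":[0,0,0],"delta_rot":[0,0,0.8],"jaw":0.8},
    {"offset":[0,0,0],"delta_rot":[0,0,1.2],"jaw":0.8},
    {"offset":[0,0,0],"delta_rot":[0,0,1.6],"jaw":0.8},
    {"offset":[0,0,0],"delta_rot":[0,0,2],"jaw":0.8},
    {"offset":[0,0,0],"delta_rot":[0,0,2.4],"jaw":0.8},
    {"offset":[0,0,0],"delta_rot":[0,0,2.7],"jaw":0.8},
    {"offset":[0,0,0],"delta_rot":[0,0,3],"jaw":0.8}
  ]
}}

```text
time: 17.1
position: [0.5586, 0.1123, 0.0921]
tool_rot: [0.83, -0.558, 0.001, -0.001]
ft_force: [4.8, -0.0, -0.4]
grip_width: 0.0114
```

```bash
python3 mz.py
```

```text
17.1 [0.5586 0.1123 0.0921] yaw -1.1844 F [ 4.8  -0.02 -0.35] M [ 0.013 -0.624  0.203] tq6 0.181 q6 1.1862
```

Request:
{"op": "drive_tool", "data": {
  "plan": [
    {"offset":[0,0,0],"delta_rot":[0,0,0.3],"jaw":0.8},
    {"offset":[0,0,0],"delta_rot":[0,0,0.6],"jaw":0.8},
    {"offset":[0,0,0],"delta_rot":[0,0,0.9],"jaw":0.8},
    {"offset":[0,0,0],"delta_rot":[0,0,1.2],"jaw":0.8},
    {"offset":[0,0,0],"delta_rot":[0,0,1.5],"jaw":0.8},
    {"offset":[0,0,0],"delta_rot":[0,0,1.8],"jaw":0.8},
    {"offset":[0,0,0],"delta_rot":[0,0,2.1],"jaw":0.8},
    {"offset":[0,0,0],"delta_rot":[0,0,2.4],"jaw":0.8}
  ]
}}

```text
time: 17.77
position: [0.5585, 0.1123, 0.0921]
tool_rot: [0.818, -0.575, 0.001, -0.001]
ft_force: [4.5, -0.3, -0.4]
grip_width: 0.0116
```

```bash
python3 mz.py
```

```text
17.77 [0.5585 0.1123 0.0921] yaw -1.2262 F [ 4.46 -0.34 -0.4 ] M [ 0.027 -0.67   0.21 ] tq6 0.18 q6 1.2281
```

Request:
{"op": "drive_tool", "data": {
  "plan": [
    {"offset":[0,0,0],"delta_rot":[0,0,0.2],"jaw":0.8},
    {"offset":[0,0,0],"delta_rot":[0,0,0.4],"jaw":0.8},
    {"offset":[0,0,0],"delta_rot":[0,0,0.6],"jaw":0.8},
    {"offset":[0,0,0],"delta_rot":[0,0,0.8],"jaw":0.8},
    {"offset":[0,0,0],"delta_rot":[0,0,1.0],"jaw":0.8},
    {"offset":[0,0,0],"delta_rot":[0,0,1.2],"jaw":0.8},
    {"offset":[0,0,0],"delta_rot":[0,0,1.4],"jaw":0.8},
    {"offset":[0,0,0],"delta_rot":[0,0,1.6],"jaw":0.8}
  ]
}}

```text
time: 18.43
position: [0.5585, 0.1123, 0.0921]
tool_rot: [0.81, -0.587, 0.001, -0.001]
ft_force: [4.4, 0.1, -0.6]
grip_width: 0.0116
```

```bash
python3 mz.py
```

```text
18.43 [0.5585 0.1123 0.0921] yaw -1.2541 F [ 4.35  0.07 -0.61] M [ 0.06  -0.659  0.207] tq6 0.194 q6 1.2559
```

Request:
{"op": "drive_tool", "data": {
  "plan": [
    {"offset":[0,0,0],"delta_rot":[0,0,0.2],"jaw":0.8},
    {"offset":[0,0,0],"delta_rot":[0,0,0.4],"jaw":0.8},
    {"offset":[0,0,0],"delta_rot":[0,0,0.6],"jaw":0.8},
    {"offset":[0,0,0],"delta_rot":[0,0,0.8],"jaw":0.8},
    {"offset":[0,0,0],"delta_rot":[0,0,1.0],"jaw":0.8},
    {"offset":[0,0,0],"delta_rot":[0,0,1.2],"jaw":0.8},
    {"offset":[0,0,0],"delta_rot":[0,0,1.4],"jaw":0.8},
    {"offset":[0,0,0],"delta_rot":[0,0,1.6],"jaw":0.8}
  ]
}}

```text
time: 19.1
position: [0.5585, 0.1123, 0.0921]
tool_rot: [0.802, -0.598, 0.001, -0.001]
ft_force: [5.4, 0.2, -1.3]
grip_width: 0.0117
```

```bash
python3 mz.py
```

```text
19.1 [0.5585 0.1123 0.0921] yaw -1.282 F [ 5.41  0.2  -1.31] M [ 0.071 -0.676  0.238] tq6 0.194 q6 1.2838
```

Request:
{"op": "drive_tool", "data": {
  "plan": [
    {"offset":[0,0,0],"delta_rot":[0,0,0.2],"jaw":0.8},
    {"offset":[0,0,0],"delta_rot":[0,0,0.4],"jaw":0.8},
    {"offset":[0,0,0],"delta_rot":[0,0,0.6],"jaw":0.8},
    {"offset":[0,0,0],"delta_rot":[0,0,0.8],"jaw":0.8},
    {"offset":[0,0,0],"delta_rot":[0,0,1.0],"jaw":0.8},
    {"offset":[0,0,0],"delta_rot":[0,0,1.2],"jaw":0.8},
    {"offset":[0,0,0],"delta_rot":[0,0,1.4],"jaw":0.8},
    {"offset":[0,0,0],"delta_rot":[0,0,1.6],"jaw":0.8}
  ]
}}

```text
time: 19.77
position: [0.5585, 0.1123, 0.0921]
tool_rot: [0.793, -0.609, 0.001, -0.001]
ft_force: [4.9, 1.1, -0.6]
grip_width: 0.0116
```

```bash
python3 mz.py
```

```text
19.77 [0.5585 0.1123 0.0921] yaw -1.3099 F [ 4.87  1.08 -0.6 ] M [ 0.017 -0.686  0.312] tq6 0.194 q6 1.3118
```

Request:
{"op": "drive_tool", "data": {
  "plan": [
    {"offset":[0,0,0],"delta_rot":[0,0,0.15],"jaw":0.8},
    {"offset":[0,0,0],"delta_rot":[0,0,0.3],"jaw":0.8},
    {"offset":[0,0,0],"delta_rot":[0,0,0.45],"jaw":0.8},
    {"offset":[0,0,0],"delta_rot":[0,0,0.6],"jaw":0.8},
    {"offset":[0,0,0],"delta_rot":[0,0,0.75],"jaw":0.8},
    {"offset":[0,0,0],"delta_rot":[0,0,0.9],"jaw":0.8},
    {"offset":[0,0,0],"delta_rot":[0,0,1.05],"jaw":0.8},
    {"offset":[0,0,0],"delta_rot":[0,0,1.2],"jaw":0.8}
  ]
}}

```text
time: 20.43
position: [0.5585, 0.1123, 0.0921]
tool_rot: [0.787, -0.617, 0.001, -0.001]
ft_force: [5.7, 0.0, -0.6]
grip_width: 0.0118
```

```bash
python3 mz.py
```

```text
20.43 [0.5585 0.1123 0.0921] yaw -1.3307 F [ 5.7   0.02 -0.6 ] M [ 0.075 -0.688  0.267] tq6 0.239 q6 1.3326
```

Request:
{"op": "drive_tool", "data": {
  "plan": [
    {"offset":[0,0,0],"delta_rot":[0,0,0.15],"jaw":0.8},
    {"offset":[0,0,0],"delta_rot":[0,0,0.3],"jaw":0.8},
    {"offset":[0,0,0],"delta_rot":[0,0,0.45],"jaw":0.8},
    {"offset":[0,0,0],"delta_rot":[0,0,0.6],"jaw":0.8},
    {"offset":[0,0,0],"delta_rot":[0,0,0.75],"jaw":0.8},
    {"offset":[0,0,0],"delta_rot":[0,0,0.9],"jaw":0.8},
    {"offset":[0,0,0],"delta_rot":[0,0,1.05],"jaw":0.8},
    {"offset":[0,0,0],"delta_rot":[0,0,1.2],"jaw":0.8}
  ]
}}

```text
time: 21.1
position: [0.5585, 0.1123, 0.0921]
tool_rot: [0.78, -0.625, 0.001, -0.001]
ft_force: [4.5, 1.6, -1.2]
grip_width: 0.0114
```

```bash
python3 mz.py
```

```text
21.1 [0.5585 0.1123 0.0921] yaw -1.3512 F [ 4.51  1.57 -1.16] M [ 0.1   -0.669  0.328] tq6 0.313 q6 1.3532
```

Request:
{"op": "drive_tool", "data": {
  "plan": [
    {"offset":[0,0,0],"delta_rot":[0,0,0.15],"jaw":0.8},
    {"offset":[0,0,0],"delta_rot":[0,0,0.3],"jaw":0.8},
    {"offset":[0,0,0],"delta_rot":[0,0,0.45],"jaw":0.8},
    {"offset":[0,0,0],"delta_rot":[0,0,0.6],"jaw":0.8},
    {"offset":[0,0,0],"delta_rot":[0,0,0.75],"jaw":0.8},
    {"offset":[0,0,0],"delta_rot":[0,0,0.9],"jaw":0.8},
    {"offset":[0,0,0],"delta_rot":[0,0,1.05],"jaw":0.8},
    {"offset":[0,0,0],"delta_rot":[0,0,1.2],"jaw":0.8}
  ]
}}

```text
time: 21.77
position: [0.5585, 0.1123, 0.0921]
tool_rot: [0.774, -0.633, 0.001, -0.001]
ft_force: [4.8, 0.4, 0.2]
grip_width: 0.0118
```

```bash
python3 mz.py
```

```text
21.77 [0.5585 0.1123 0.0921] yaw -1.3721 F [4.82 0.36 0.2 ] M [ 0.155 -0.599  0.299] tq6 0.328 q6 1.3741
```

Request:
{"op": "drive_tool", "data": {
  "plan": [
    {"offset":[0,0,0],"delta_rot":[0,0,0.15],"jaw":0.8},
    {"offset":[0,0,0],"delta_rot":[0,0,0.3],"jaw":0.8},
    {"offset":[0,0,0],"delta_rot":[0,0,0.45],"jaw":0.8},
    {"offset":[0,0,0],"delta_rot":[0,0,0.6],"jaw":0.8},
    {"offset":[0,0,0],"delta_rot":[0,0,0.75],"jaw":0.8},
    {"offset":[0,0,0],"delta_rot":[0,0,0.9],"jaw":0.8},
    {"offset":[0,0,0],"delta_rot":[0,0,1.05],"jaw":0.8},
    {"offset":[0,0,0],"delta_rot":[0,0,1.2],"jaw":0.8}
  ]
}}

```text
time: 22.43
position: [0.5586, 0.1123, 0.0921]
tool_rot: [0.767, -0.642, 0.001, -0.001]
ft_force: [4.7, 0.5, -0.6]
grip_width: 0.0116
```

```bash
python3 mz.py;python3 -c "
from h import *
cv2.imwrite('pics/s12.png',cv2.resize(camera('scene')[150:300,260:440,::-1],None,fx=4,fy=4,interpolation=cv2.INTER_CUBIC))"; python3 mz.py
```

```text
22.43 [0.5586 0.1123 0.0921] yaw -1.393 F [ 4.65  0.53 -0.58] M [ 0.086 -0.607  0.339] tq6 0.341 q6 1.395
22.48 [0.5585 0.1124 0.0921] yaw -1.3931 F [ 4.82 -0.66 -0.16] M [ 0.086 -0.668  0.344] tq6 0.368 q6 1.3951
```

View pics/s12.png

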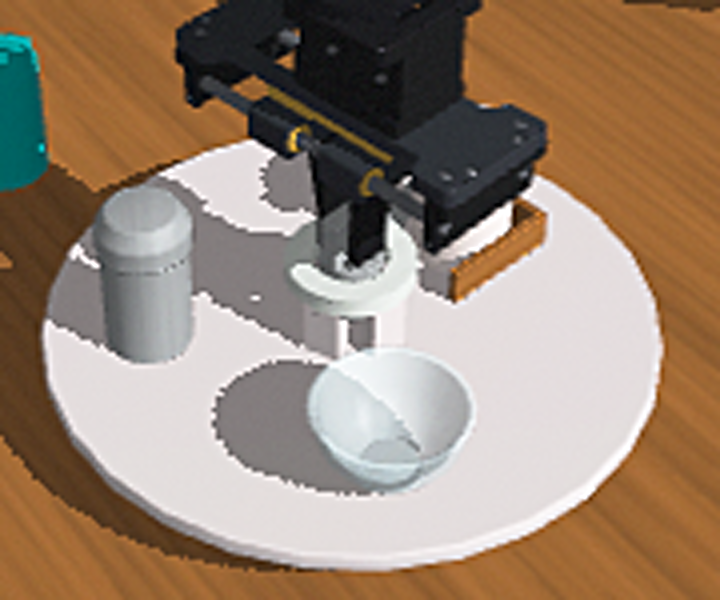

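Request:
{"op": "drive_tool", "data": {
  "plan": [
    {"offset":[0,0,0],"delta_rot":[0,0,0.1],"jaw":0.8},
    {"offset":[0,0,0],"delta_rot":[0,0,0.2],"jaw":0.8},
    {"offset":[0,0,0],"delta_rot":[0,0,0.3],"jaw":0.8},
    {"offset":[0,0,0],"delta_rot":[0,0,0.4],"jaw":0.8},
    {"offset":[0,0,0],"delta_rot":[0,0,0.5],"jaw":0.8},
    {"offset":[0,0,0],"delta_rot":[0,0,0.6],"jaw":0.8},
    {"offset":[0,0,0],"delta_rot":[0,0,0.7],"jaw":0.8},
    {"offset":[0,0,0],"delta_rot":[0,0,0.8],"jaw":0.8}
  ]
}}

```text
time: 23.15
position: [0.5585, 0.1123, 0.0921]
tool_rot: [0.763, -0.647, 0.001, -0.001]
ft_force: [5.4, 0.9, -0.1]
grip_width: 0.0113
```

```bash
python3 mz.py
```

```text
23.15 [0.5585 0.1123 0.0921] yaw -1.4064 F [ 5.44  0.91 -0.13] M [ 0.086 -0.632  0.431] tq6 0.438 q6 1.4087
```

Request:
{"op": "drive_tool", "data": {
  "plan": [
    {"offset":[0,0,0],"delta_rot":[0,0,0.1],"jaw":0.8},
    {"offset":[0,0,0],"delta_rot":[0,0,0.2],"jaw":0.8},
    {"offset":[0,0,0],"delta_rot":[0,0,0.3],"jaw":0.8},
    {"offset":[0,0,0],"delta_rot":[0,0,0.4],"jaw":0.8},
    {"offset":[0,0,0],"delta_rot":[0,0,0.5],"jaw":0.8},
    {"offset":[0,0,0],"delta_rot":[0,0,0.6],"jaw":0.8},
    {"offset":[0,0,0],"delta_rot":[0,0,0.6],"jaw":0.8},
    {"offset":[0,0,0],"delta_rot":[0,0,0.6],"jaw":0.8}
  ]
}}

```text
time: 23.82
position: [0.5585, 0.1123, 0.0921]
tool_rot: [0.76, -0.651, 0.001, -0.001]
ft_force: [4.6, 0.4, -0.7]
grip_width: 0.0118
```

```bash
python3 mz.py; python3 -c "
from h import *
for i in range(3): camera('top')
"; python3 mz.py
```

```text
23.82 [0.5585 0.1123 0.0921] yaw -1.4165 F [ 4.58  0.41 -0.69] M [ 0.089 -0.657  0.508] tq6 0.513 q6 1.4188
23.97 [0.5585 0.1123 0.0921] yaw -1.4164 F [ 5.25  1.17 -0.88] M [ 0.069 -0.682  0.506] tq6 0.512 q6 1.4188
```

Request:
{"op": "drive_tool", "data": {
  "plan": [
    {"offset":[0,0,0],"delta_rot":[0,0,0],"jaw":1.3},
    {"offset":[0,0,0],"delta_rot":[0,0,0],"jaw":1.6},
    {"offset":[0,0,0],"delta_rot":[0,0,0],"jaw":2},
    {"offset":[0,0,0],"delta_rot":[0,0,0],"jaw":2.5},
    {"offset":[0,0,0],"delta_rot":[0,0,0],"jaw":3},
    {"offset":[0,0,0],"delta_rot":[0,0,0],"jaw":3.5},
    {"offset":[0,0,0],"delta_rot":[0,0,0],"jaw":3.5},
    {"offset":[0,0,0],"delta_rot":[0,0,0],"jaw":3.5}
  ]
}}

```text
time: 24.63
position: [0.5575, 0.1122, 0.0917]
tool_rot: [0.759, -0.651, -0.0, -0.0]
ft_force: [0.5, 1.0, -0.4]
grip_width: 0.034
```

```bash
python3 mz.py
```

```text
24.63 [0.5575 0.1122 0.0917] yaw -1.419 F [ 0.5   1.03 -0.36] M [-0.063  0.16   0.047] tq6 -0.0 q6 1.4208
```

Request:
{"op": "drive_tool", "data": {
  "plan": [
    {"offset":[0,0,-2],"delta_rot":[0,0,0],"jaw":3.5},
    {"offset":[0,0,-5],"delta_rot":[0,0,0],"jaw":3.5},
    {"offset":[0,0,-9],"delta_rot":[0,0,0],"jaw":3.5},
    {"offset":[0,0,-13],"delta_rot":[0,0,0],"jaw":3.5},
    {"offset":[0,0,-17],"delta_rot":[0,0,0],"jaw":3.5},
    {"offset":[0,4,-18],"delta_rot":[0,0,0],"jaw":3.5},
    {"offset":[0,8,-18],"delta_rot":[0,0,0],"jaw":3.5},
    {"offset":[0,12,-18],"delta_rot":[0,0,0],"jaw":3.5}
  ]
}}

```text
time: 25.3
position: [0.4384, 0.0938, 0.2729]
tool_rot: [0.759, -0.651, 0.001, -0.001]
ft_force: [-0.5, 0.0, -0.2]
grip_width: 0.0347
```

Request:
{"op": "drive_tool", "data": {
  "plan": [
    {"offset":[0,2,0],"delta_rot":[0,0,0],"jaw":3.5},
    {"offset":[0,2,0],"delta_rot":[0,0,0],"jaw":3.5},
    {"offset":[0,2,0],"delta_rot":[0,0,0],"jaw":3.5},
    {"offset":[0,2,0],"delta_rot":[0,0,0],"jaw":3.5},
    {"offset":[0,2,0],"delta_rot":[0,0,0],"jaw":3.5},
    {"offset":[0,2,0],"delta_rot":[0,0,0],"jaw":3.5},
    {"offset":[0,2,0],"delta_rot":[0,0,0],"jaw":3.5},
    {"offset":[0,2,0],"delta_rot":[0,0,0],"jaw":3.5}
  ]
}}

```text
time: 25.97
position: [0.4198, 0.091, 0.2715]
tool_rot: [0.759, -0.651, -0.0, -0.0]
ft_force: [-0.1, 1.0, -0.4]
grip_width: 0.0345
```

```bash
python3 mz.py
python3 - <<'E'
from jo import *
o=get_obs()
cv2.imwrite('pics/w13.png',camera('wrist')[:,:,::-1]);cv2.imwrite('pics/s13.png',camera('scene')[:,:,::-1])
c=np.array([.5585,.1122]);a=-3.002
b=c+.09*np.array([np.cos(a),np.sin(a)])
j=[(P+[0,0,.042],col) for P,col in jug(*b,a)]
overlay(c,a,"pics/w13.png","wrist",o,(200,60,420,240),3.3,"pics/ov13.png",j)
overlay(c,a,"pics/s13.png","scene",None,(260,150,440,300),4,"pics/ov13s.png",j)
E
```

```text
25.97 [0.4198 0.091  0.2715] yaw -1.4188 F [-0.14  0.97 -0.36] M [-0.051  0.22  -0.042] tq6 0.0 q6 1.3706
```

View pics/w13.png

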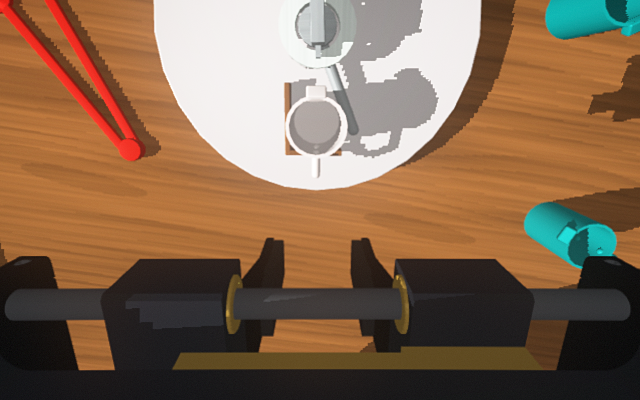

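View pics/ov13.png

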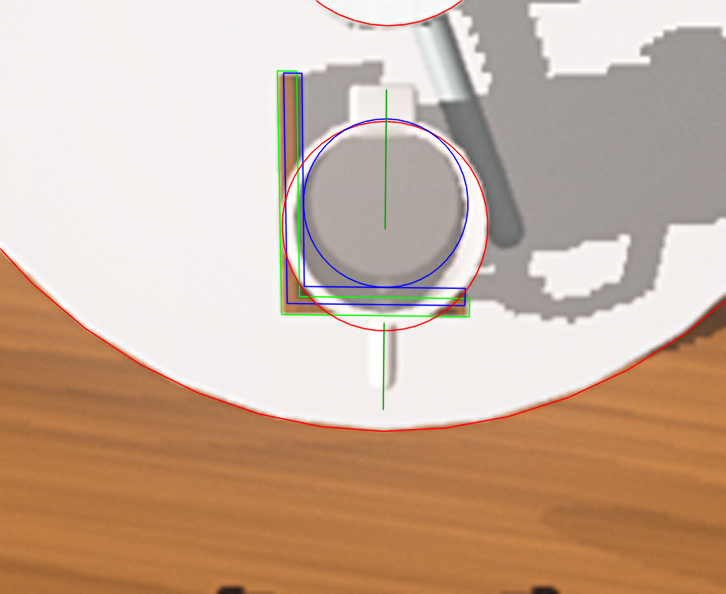

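View pics/ov13s.png

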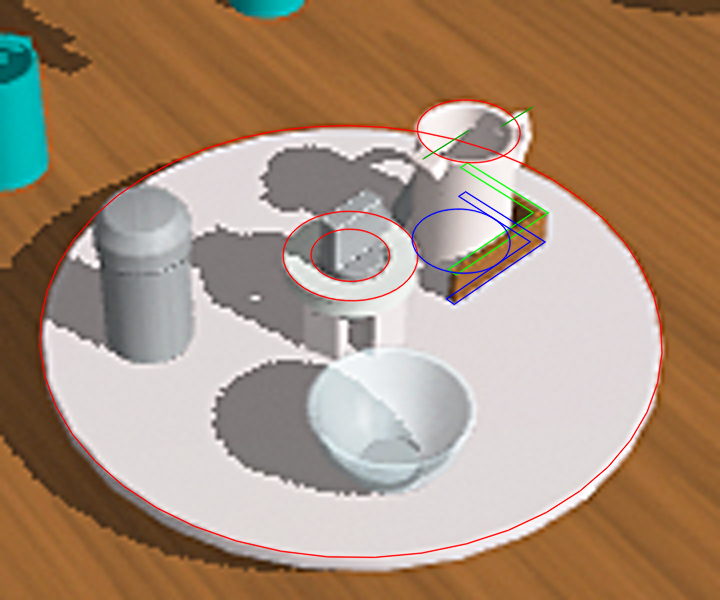

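Run:
```python
import cv2
a=cv2.imread("pics/w13.png")[75:190,265:375]
b=cv2.imread("pics/s13.png")[170:230,355:405]
cv2.imwrite("pics/z13.png",cv2.resize(a,None,fx=5.2,fy=5.2,interpolation=cv2.INTER_CUBIC))
cv2.imwrite("pics/z13s.png",cv2.resize(b,None,fx=9,fy=9,interpolation=cv2.INTER_CUBIC))
```

```text
(no output)
```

View pics/z13.png

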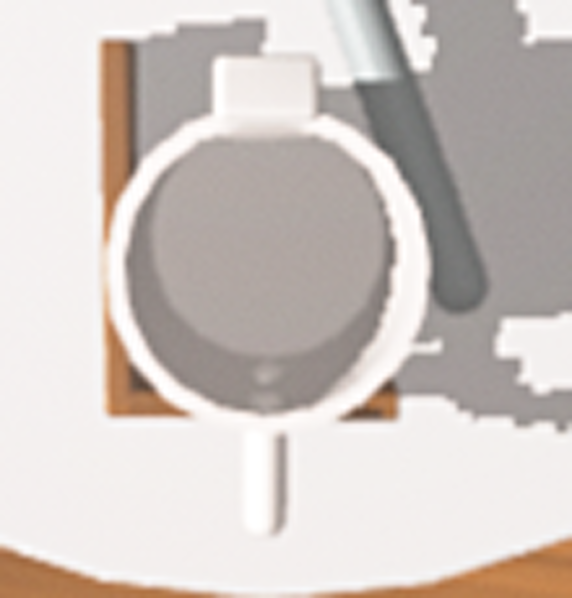

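View pics/z13s.png

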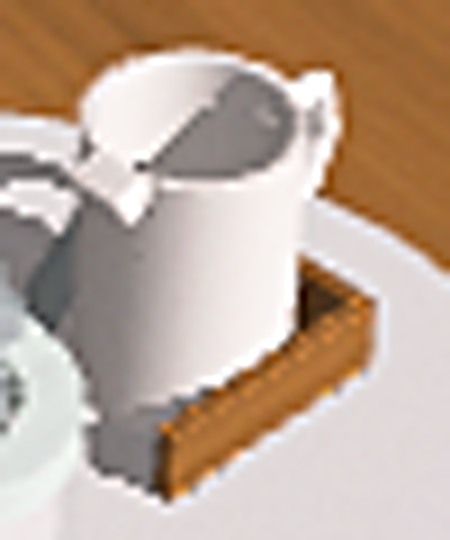

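Run:
```python
from jo import *
o=get_obs()
f=lambda u,v:((u+.5)/5.2-.5+265,(v+.5)/5.2-.5+75)
J=p2w("wrist",[f(269,264)],.122,o)[0]
F=p2w("wrist",[f(107,417),f(101,41),f(397,417)],.064,o)
print(J,F)
for a in(-3.002,np.arctan2(*(F[0]-F[1])[[1,0]])):
    Rm=np.array([[np.cos(a),-np.sin(a)],[np.sin(a),np.cos(a)]])
    print(a,(J-F[0])[:2]@Rm+[.124,-.034], (F-F[0])[:,:2]@Rm+[.124,-.034])
    print((J[:2]-[.5585,.1122])@Rm)
```

```text
[0.47214697 0.10003485 0.122     ] [[0.43070613 0.12825899 0.064     ]
 [0.50451491 0.13855063 0.064     ]
 [0.43986847 0.06812327 0.064     ]]
-3.002 [ 0.08688937 -0.00028433] [[ 0.124      -0.034     ]
 [ 0.0494772  -0.03392179]
 [ 0.12329405  0.02682562]]
[8.72057089e-02 3.16809526e-05]
-3.0030494127705025 [ 0.086854   -0.00032329] [[ 0.124      -0.034     ]
 [ 0.04947716 -0.034     ]
 [ 0.12323022  0.02682484]]
[0.08720563 0.0001232 ]
```

Run:
```python
from jo import *
a=cv2.imread("pics/w7.png")[125:225,255:355]
cv2.imwrite("pics/z7.png",cv2.resize(a,None,fx=6,fy=6,interpolation=cv2.INTER_CUBIC))
```

```text
(no output)
```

View pics/z7.png

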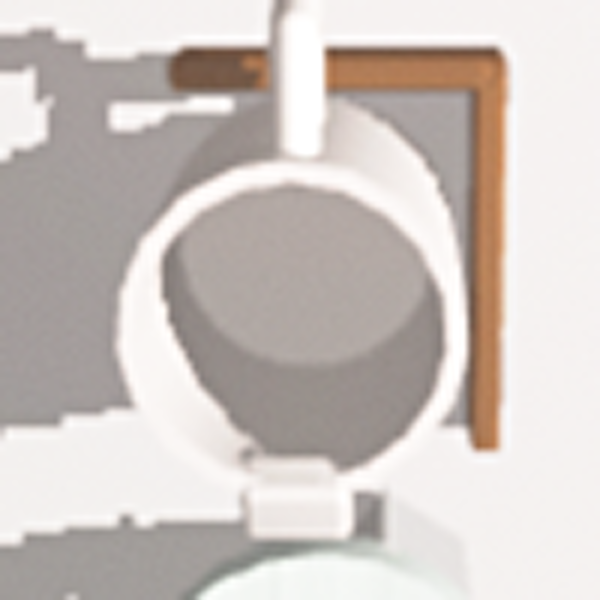

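Run:
```python
from jo import *
o=pickle.load(open('o7.pkl','rb'))
f=lambda u,v:((u+.5)/6-.5+255,(v+.5)/6-.5+125)
def tray(X): 
    a=-3.003;Rm=np.array([[np.cos(a),-np.sin(a)],[np.sin(a),np.cos(a)]])
    return ((X[:,:2]-[.5585,.1122])@Rm*1000).round(1)
# rim extremes: left,right,far(top)
print("rim",tray(p2w("wrist",[f(117,330),f(467,330),f(292,157)],.122,o)))
print("fence top inner end / inner corner / wall end",tray(p2w("wrist",[f(400,89),f(474,92),f(472,440),f(502,50)],.064,o)))
print("foot far",tray(p2w("wrist",[f(335,93)],.042,o)))
o=get_obs()
g=lambda u,v:((u+.5)/5.2-.5+265,(v+.5)/5.2-.5+75)
print("NOW rim",tray(p2w("wrist",[g(106,264),g(432,264),g(269,427)],.122,o)))
```

```text
rim [[ 86.6  31.8]
 [ 86.7 -24.1]
 [114.3   3.6]]
fence top inner end / inner corner / wall end [[117.4 -13.9]
 [116.9 -27.4]
 [ 50.6 -28.1]
 [124.5 -32.4]]
foot far [[113.8  -1.7]]
NOW rim [[ 87.6 -28. ]
 [ 86.9  28.2]
 [115.5   0.5]]
```

```bash
python3 -c "
from h import *
go([.4721,.1005,.16],-1.432)"
```

```text
t 26.07 pos [0.4195 0.091  0.2715] yaw -1.4188 q [-0.05  0.19  1.83  0.    1.12  1.37] F [ 0.03 -0.19 -0.6 ] M [-0.013  0.211 -0.002] w 0.0354
offset [-0.14 -5.34 11.15] rot [-0.01  0.02  0.76]
```

Request:
{"op": "drive_tool", "data": {
  "plan": [
    {"offset":[-0.1,-2.5,2],"delta_rot":[0,0,0.8],"jaw":8},
    {"offset":[-0.1,-5.3,4],"delta_rot":[0,0,0.8],"jaw":8},
    {"offset":[-0.1,-5.3,6],"delta_rot":[0,0,0.8],"jaw":8},
    {"offset":[-0.1,-5.3,9],"delta_rot":[0,0,0.8],"jaw":8},
    {"offset":[-0.1,-5.3,12],"delta_rot":[0,0,0.8],"jaw":8},
    {"offset":[-0.1,-5.3,12],"delta_rot":[0,0,0.8],"jaw":8},
    {"offset":[-0.1,-5.3,12],"delta_rot":[0,0,0.8],"jaw":8},
    {"offset":[-0.1,-5.3,12],"delta_rot":[0,0,0.8],"jaw":8}
  ]
}}

```text
time: 26.73
position: [0.4725, 0.1001, 0.1527]
tool_rot: [0.754, -0.657, 0.001, -0.001]
ft_force: [0.8, -0.2, 0.7]
grip_width: 0.0769
```

```bash
python3 -c "
from h import *
go([.4721,.1005,.082],-1.432)
cv2.imwrite('pics/w14.png',camera('wrist')[:,:,::-1])
go([.4721,.1005,.082],-1.432)"
```

```text
t 26.73 pos [0.4725 0.1001 0.1527] yaw -1.4328 q [-0.02  0.45  1.86  0.    0.84  1.41] F [ 0.76 -0.17  0.68] M [-0.015  0.147  0.002] w 0.0769
offset [-0.05  0.05  7.07] rot [-0.13 -0.   -0.05]
t 26.78 pos [0.473  0.1001 0.1533] yaw -1.4328 q [-0.02  0.45  1.85  0.    0.84  1.41] F [ 0.38  0.42 -0.35] M [-0.064  0.168 -0.01 ] w 0.0783
offset [-0.06  0.11  7.13] rot [-0.23 -0.02 -0.05]
```

View pics/w14.png

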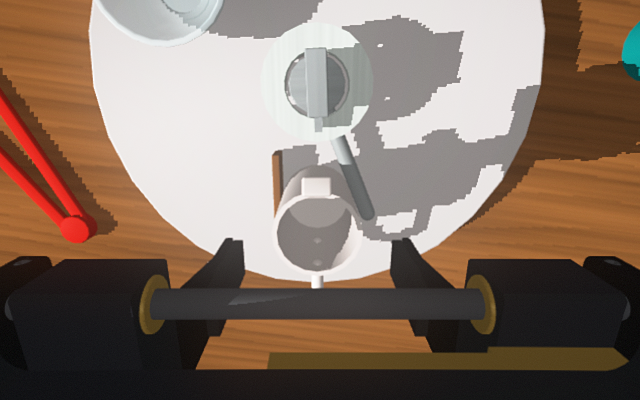

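Request:
{"op": "drive_tool", "data": {
  "plan": [
    {"offset":[-0.05,0.05,1.5],"delta_rot":[0,0,0],"jaw":8},
    {"offset":[-0.05,0.05,3],"delta_rot":[0,0,0],"jaw":8},
    {"offset":[-0.05,0.05,4.5],"delta_rot":[0,0,0],"jaw":8},
    {"offset":[-0.05,0.05,6],"delta_rot":[0,0,0],"jaw":8},
    {"offset":[-0.05,0.05,7],"delta_rot":[0,0,0],"jaw":8},
    {"offset":[-0.05,0.05,7],"delta_rot":[0,0,0],"jaw":7},
    {"offset":[-0.05,0.05,7],"delta_rot":[0,0,0],"jaw":6.5},
    {"offset":[-0.05,0.05,7],"delta_rot":[0,0,0],"jaw":6}
  ],
  "squeeze": 6
}}

```text
time: 27.45
position: [0.4723, 0.1005, 0.0833]
tool_rot: [0.754, -0.657, 0.001, -0.001]
ft_force: [0.0, 0.4, -0.1]
grip_width: 0.0672
```

```bash
python3 -c "
from h import *
go([.4721,.1005,.082],-1.432)"
```

```text
t 27.45 pos [0.4723 0.1005 0.0833] yaw -1.4328 q [-0.02  0.57  1.91  0.    0.66  1.41] F [ 0.03  0.42 -0.09] M [-0.018  0.139 -0.006] w 0.0672
offset [-0.    0.03  0.13] rot [-0.23 -0.02 -0.05]
```

Request:
{"op": "drive_tool", "data": {
  "plan": [
    {"offset":[0,0,0],"delta_rot":[0,0,0],"jaw":6},
    {"offset":[0,0,0],"delta_rot":[0,0,0],"jaw":5.8},
    {"offset":[0,0,0],"delta_rot":[0,0,0],"jaw":5.7},
    {"offset":[0,0,0],"delta_rot":[0,0,0],"jaw":5.6},
    {"offset":[0,0,0],"delta_rot":[0,0,0],"jaw":5.5},
    {"offset":[0,0,0],"delta_rot":[0,0,0],"jaw":5.4},
    {"offset":[0,0,0],"delta_rot":[0,0,0],"jaw":5.4},
    {"offset":[0,0,0],"delta_rot":[0,0,0],"jaw":5.4}
  ],
  "squeeze": 6
}}

```text
time: 28.12
position: [0.4713, 0.1001, 0.082]
tool_rot: [0.754, -0.657, 0.001, -0.0]
ft_force: [-0.7, -3.3, 5.3]
grip_width: 0.0559
```

```bash
python3 mz.py
```

```text
28.12 [0.4713 0.1001 0.082 ] yaw -1.4326 F [-0.71 -3.34  5.26] M [-0.684  0.213 -0.001] tq6 -0.004 q6 1.41
```

Request:
{"op": "drive_tool", "data": {
  "plan": [
    {"offset":[0,0.03,0],"delta_rot":[0,0,0],"jaw":5.4},
    {"offset":[0,0.06,0],"delta_rot":[0,0,0],"jaw":5.4},
    {"offset":[0,0.09,0],"delta_rot":[0,0,0],"jaw":5.4},
    {"offset":[0,0.12,0],"delta_rot":[0,0,0],"jaw":5.4},
    {"offset":[0,0.14,0],"delta_rot":[0,0,0],"jaw":5.4},
    {"offset":[0,0.16,0],"delta_rot":[0,0,0],"jaw":5.4},
    {"offset":[0,0.18,0],"delta_rot":[0,0,0],"jaw":5.4},
    {"offset":[0,0.2,0],"delta_rot":[0,0,0],"jaw":5.4}
  ]
}}

```text
time: 28.78
position: [0.4711, 0.1001, 0.0821]
tool_rot: [0.754, -0.657, 0.002, -0.002]
ft_force: [4.9, -3.0, 4.2]
grip_width: 0.0557
```

```bash
python3 mz.py
```

```text
28.78 [0.4711 0.1001 0.0821] yaw -1.4329 F [ 4.86 -3.    4.15] M [-0.699 -0.665  0.038] tq6 0.027 q6 1.4092
```

Request:
{"op": "drive_tool", "data": {
  "plan": [
    {"offset":[0.05,0,-0.08],"delta_rot":[0,0,0],"jaw":5.4},
    {"offset":[0.08,0,-0.12],"delta_rot":[0,0,0],"jaw":5.4},
    {"offset":[0.1,0.02,-0.12],"delta_rot":[0,0,0],"jaw":5.4},
    {"offset":[0.1,0.05,-0.12],"delta_rot":[0,0,0],"jaw":5.4},
    {"offset":[0.1,0.08,-0.12],"delta_rot":[0,0,0],"jaw":5.4},
    {"offset":[0.1,0.11,-0.12],"delta_rot":[0,0,0],"jaw":5.4},
    {"offset":[0.1,0.13,-0.12],"delta_rot":[0,0,0],"jaw":5.4},
    {"offset":[0.1,0.15,-0.12],"delta_rot":[0,0,0],"jaw":5.4}
  ]
}}

```text
time: 29.45
position: [0.4681, 0.0995, 0.0832]
tool_rot: [0.754, -0.657, 0.0, -0.001]
ft_force: [4.9, 3.5, 2.8]
grip_width: 0.0556
```

```bash
python3 mz.py
```

```text
29.45 [0.4681 0.0995 0.0832] yaw -1.4336 F [4.9  3.46 2.78] M [ 0.499 -0.671 -0.005] tq6 -0.017 q6 1.4067
```

Request:
{"op": "drive_tool", "data": {
  "plan": [
    {"offset":[-0.06,-0.03,0],"delta_rot":[0,0,0],"jaw":5.4},
    {"offset":[-0.06,-0.05,0],"delta_rot":[0,0,0],"jaw":5.4},
    {"offset":[-0.06,-0.1,0],"delta_rot":[0,0,0],"jaw":5.6},
    {"offset":[-0.06,-0.1,0],"delta_rot":[0,0,0],"jaw":5.9},
    {"offset":[-0.06,-0.1,0],"delta_rot":[0,0,0],"jaw":6.5},
    {"offset":[-0.06,-0.1,0],"delta_rot":[0,0,0],"jaw":7.2},
    {"offset":[-0.06,-0.1,0],"delta_rot":[0,0,0],"jaw":8},
    {"offset":[-0.06,-0.1,0],"delta_rot":[0,0,0],"jaw":8}
  ]
}}

```text
time: 30.12
position: [0.4675, 0.0998, 0.0826]
tool_rot: [0.754, -0.657, -0.001, 0.0]
ft_force: [0.8, -0.2, 0.3]
grip_width: 0.076
```

```bash
python3 mz.py
```

```text
30.12 [0.4675 0.0998 0.0826] yaw -1.4328 F [ 0.77 -0.2   0.33] M [-0.046  0.166 -0.012] tq6 -0.001 q6 1.4082
```

Released. Rise to the earlier viewpoint and re-measure.

Request:
{"op": "drive_tool", "data": {
  "plan": [
    {"offset":[0,0,-2],"delta_rot":[0,0,0],"jaw":8},
    {"offset":[0,0,-5],"delta_rot":[0,0,0],"jaw":8},
    {"offset":[0,0,-9],"delta_rot":[0,0,0],"jaw":8},
    {"offset":[0,0,-13],"delta_rot":[0,0,0],"jaw":7},
    {"offset":[0,2.5,-17],"delta_rot":[0,0,0],"jaw":5},
    {"offset":[0,4.8,-19],"delta_rot":[0,0,0],"jaw":4},
    {"offset":[0,4.8,-19],"delta_rot":[0,0,0],"jaw":4},
    {"offset":[0,4.8,-19],"delta_rot":[0,0,0],"jaw":4}
  ]
}}

```text
time: 30.78
position: [0.4204, 0.0932, 0.2741]
tool_rot: [0.754, -0.657, 0.001, -0.001]
ft_force: [0.9, -0.0, -1.1]
grip_width: 0.0543
```

Run:
```python
from jo import *
camera('wrist')
o=get_obs();pickle.dump(o,open('o15.pkl','wb'))
a=camera('wrist')[:,:,::-1];cv2.imwrite('pics/w15.png',a)
print(o["position"],w2p("wrist",[[.47,.1,.1]],o))
cv2.imwrite("pics/z15.png",cv2.resize(a[75:190,265:375],None,fx=5.2,fy=5.2,interpolation=cv2.INTER_CUBIC))
```

```text
[0.42072104 0.09311829 0.27302748] [[317.25165356 127.25880533]]
```

View pics/z15.png

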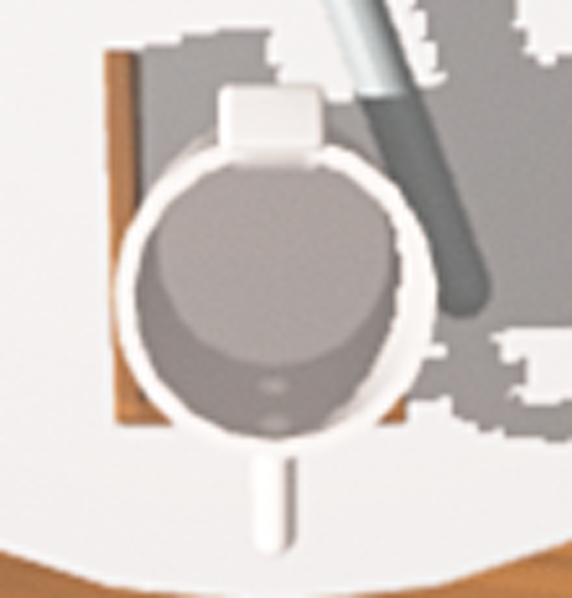

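Run:
```python
from jo import *
o=pickle.load(open('o15.pkl','rb'))
g=lambda u,v:((u+.5)/5.2-.5+265,(v+.5)/5.2-.5+75)
def tray(X): 
    a=-3.003;Rm=np.array([[np.cos(a),-np.sin(a)],[np.sin(a),np.cos(a)]])
    return ((X[:,:2]-[.5585,.1122])@Rm*1000).round(1)
print("rim",tray(p2w("wrist",[g(115,290),g(440,290),g(277,452)],.122,o)))
print("fence",tray(p2w("wrist",[g(105,51),g(117,425),g(406,425)],.064,o)))
# arm angle: tip & along
A=tray(p2w("wrist",[g(465,318),g(445,240),g(385,110)],.059,o));print(A)
go([.558,.1122,.14],-1.419)
```

```text
rim [[ 90.  -27.8]
 [ 90.1  28.8]
 [118.6   0.4]]
fence [[ 49.3 -33.5]
 [124.  -33.3]
 [124.1  27.7]]
[[102.4  40. ]
 [ 86.4  35.4]
 [ 60.6  22.5]]
t 30.88 pos [0.4208 0.0931 0.2722] yaw -1.4331 q [-0.04  0.19  1.83  0.    1.12  1.39] F [ 0.56  0.39 -0.86] M [-0.048  0.148  0.013] w 0.0468
offset [-1.000e-02 -1.385e+01  1.322e+01] rot [ 0.01  0.02 -0.81]
```

Request:
{"op": "drive_tool", "data": {
  "plan": [
    {"offset":[0,-4,0],"delta_rot":[0,0,-0.8],"jaw":4},
    {"offset":[0,-8,1],"delta_rot":[0,0,-0.8],"jaw":4},
    {"offset":[0,-12,4],"delta_rot":[0,0,-0.8],"jaw":4},
    {"offset":[0,-13.8,7],"delta_rot":[0,0,-0.8],"jaw":4},
    {"offset":[0,-13.8,10],"delta_rot":[0,0,-0.8],"jaw":4},
    {"offset":[0,-13.8,13],"delta_rot":[0,0,-0.8],"jaw":4},
    {"offset":[0,-13.8,13],"delta_rot":[0,0,-0.8],"jaw":4},
    {"offset":[0,-13.8,13],"delta_rot":[0,0,-0.8],"jaw":4}
  ]
}}

```text
time: 31.55
position: [0.5559, 0.1121, 0.1395]
tool_rot: [0.759, -0.651, -0.003, 0.002]
ft_force: [0.4, -0.3, 0.4]
grip_width: 0.04
```

```bash
python3 -c "
from h import *
camera('wrist')
go([.5585,.1122,.0921],-1.416)"
```

```text
t 31.6 pos [0.5576 0.1121 0.1418] yaw -1.419 q [0.   0.56 1.65 0.   0.93 1.42] F [ 0.22  0.29 -0.02] M [-0.065  0.144 -0.023] w 0.0407
offset [ 0.01 -0.1   4.97] rot [ 0.12  0.04 -0.17]
```

Request:
{"op": "drive_tool", "data": {
  "plan": [
    {"offset":[0,-0.1,1.5],"delta_rot":[0,0,0],"jaw":4},
    {"offset":[0,-0.1,3],"delta_rot":[0,0,0],"jaw":4},
    {"offset":[0,-0.1,4.2],"delta_rot":[0,0,0],"jaw":4},
    {"offset":[0,-0.1,4.9],"delta_rot":[0,0,0],"jaw":4},
    {"offset":[0,-0.1,4.9],"delta_rot":[0,0,0],"jaw":4},
    {"offset":[0,-0.1,4.9],"delta_rot":[0,0,0],"jaw":3},
    {"offset":[0,-0.1,4.9],"delta_rot":[0,0,0],"jaw":2.4},
    {"offset":[0,-0.1,4.9],"delta_rot":[0,0,0],"jaw":2}
  ],
  "squeeze": 15
}}

```text
time: 32.27
position: [0.5596, 0.1123, 0.0953]
tool_rot: [0.759, -0.651, 0.001, -0.001]
ft_force: [0.1, -1.1, 0.3]
grip_width: 0.0275
```

```bash
python3 mz.py
```

```text
32.27 [0.5596 0.1123 0.0953] yaw -1.4188 F [ 0.07 -1.07  0.3 ] M [-0.007  0.147 -0.009] tq6 0.0 q6 1.4208
```

Request:
{"op": "drive_tool", "data": {
  "plan": [
    {"offset":[0,0.1,0.3],"delta_rot":[0,0,0],"jaw":2},
    {"offset":[0,0.1,0.3],"delta_rot":[0,0,0],"jaw":2},
    {"offset":[0,0.1,0.3],"delta_rot":[0,0,0],"jaw":1.5},
    {"offset":[0,0.1,0.3],"delta_rot":[0,0,0],"jaw":1},
    {"offset":[0,0.1,0.3],"delta_rot":[0,0,0],"jaw":0.8},
    {"offset":[0,0.1,0.3],"delta_rot":[0,0,0],"jaw":0.8},
    {"offset":[0,0.1,0.3],"delta_rot":[0,0,0],"jaw":0.8},
    {"offset":[0,0.1,0.3],"delta_rot":[0,0,0],"jaw":0.8}
  ],
  "squeeze": 15
}}

```text
time: 32.93
position: [0.5577, 0.1122, 0.091]
tool_rot: [0.759, -0.651, 0.0, -0.0]
ft_force: [0.8, 1.1, 0.1]
grip_width: 0.0119
```

```bash
python3 mz.py
```

```text
32.93 [0.5577 0.1122 0.091 ] yaw -1.4185 F [0.76 1.11 0.12] M [0.127 0.157 0.219] tq6 0.208 q6 1.4203
```

Request:
{"op": "drive_tool", "data": {
  "plan": [
    {"offset":[0,0,0],"delta_rot":[0,0,0],"jaw":0.8},
    {"offset":[0,0,0],"delta_rot":[0,0,0],"jaw":0.8},
    {"offset":[0,0,0],"delta_rot":[0,0,0],"jaw":0.8},
    {"offset":[0,0,0],"delta_rot":[0,0,0],"jaw":0.8},
    {"offset":[0,0,0],"delta_rot":[0,0,0],"jaw":0.8},
    {"offset":[0,0,0],"delta_rot":[0,0,0],"jaw":0.8},
    {"offset":[0,0,0],"delta_rot":[0,0,0],"jaw":0.8},
    {"offset":[0,0,0],"delta_rot":[0,0,0],"jaw":0.8}
  ],
  "squeeze": 45
}}

```text
time: 33.6
position: [0.5577, 0.1122, 0.091]
tool_rot: [0.759, -0.651, 0.0, -0.0]
ft_force: [-0.6, 1.2, 0.6]
grip_width: 0.0114
```

```bash
python3 mz.py
```

```text
33.6 [0.5577 0.1122 0.091 ] yaw -1.4189 F [-0.6   1.25  0.57] M [0.138 0.157 0.434] tq6 0.43 q6 1.4205
```

Request:
{"op": "drive_tool", "data": {
  "plan": [
    {"offset":[0,0,0],"delta_rot":[0,0,0.1],"jaw":0.8},
    {"offset":[0,0,0],"delta_rot":[0,0,0.2],"jaw":0.8},
    {"offset":[0,0,0],"delta_rot":[0,0,0.3],"jaw":0.8},
    {"offset":[0,0,0],"delta_rot":[0,0,0.4],"jaw":0.8},
    {"offset":[0,0,0],"delta_rot":[0,0,0.4],"jaw":0.8},
    {"offset":[0,0,0],"delta_rot":[0,0,0.4],"jaw":0.8},
    {"offset":[0,0,0],"delta_rot":[0,0,0.4],"jaw":0.8},
    {"offset":[0,0,0],"delta_rot":[0,0,0.4],"jaw":0.8}
  ]
}}

```text
time: 34.27
position: [0.5577, 0.1122, 0.091]
tool_rot: [0.756, -0.654, 0.0, -0.0]
ft_force: [-0.4, 1.1, 1.0]
grip_width: 0.0119
```

```bash
python3 mz.py
```

```text
34.27 [0.5577 0.1122 0.091 ] yaw -1.4259 F [-0.37  1.14  1.04] M [0.188 0.194 0.471] tq6 0.467 q6 1.4275
```

Request:
{"op": "drive_tool", "data": {
  "plan": [
    {"offset":[0,0,0],"delta_rot":[0,0,0.1],"jaw":0.8},
    {"offset":[0,0,0],"delta_rot":[0,0,0.2],"jaw":0.8},
    {"offset":[0,0,0],"delta_rot":[0,0,0.3],"jaw":0.8},
    {"offset":[0,0,0],"delta_rot":[0,0,0.4],"jaw":0.8},
    {"offset":[0,0,0],"delta_rot":[0,0,0.4],"jaw":0.8},
    {"offset":[0,0,0],"delta_rot":[0,0,0.4],"jaw":0.8},
    {"offset":[0,0,0],"delta_rot":[0,0,0.4],"jaw":0.8},
    {"offset":[0,0,0],"delta_rot":[0,0,0.4],"jaw":0.8}
  ]
}}

```text
time: 34.93
position: [0.5577, 0.1122, 0.091]
tool_rot: [0.754, -0.657, 0.0, -0.0]
ft_force: [-0.6, 2.1, 1.8]
grip_width: 0.0118
```

```bash
python3 mz.py
```

```text
34.93 [0.5577 0.1122 0.091 ] yaw -1.4329 F [-0.61  2.13  1.76] M [0.299 0.205 0.501] tq6 0.506 q6 1.4345
```

Good (about 3.5 N on the jug). Release and withdraw.

Request:
{"op": "drive_tool", "data": {
  "plan": [
    {"offset":[0,0,0],"delta_rot":[0,0,0],"jaw":1.3},
    {"offset":[0,0,0],"delta_rot":[0,0,0],"jaw":1.6},
    {"offset":[0,0,0],"delta_rot":[0,0,0],"jaw":2},
    {"offset":[0,0,0],"delta_rot":[0,0,0],"jaw":2.5},
    {"offset":[0,0,0],"delta_rot":[0,0,0],"jaw":3},
    {"offset":[0,0,0],"delta_rot":[0,0,0],"jaw":3.5},
    {"offset":[0,0,0],"delta_rot":[0,0,0],"jaw":3.5},
    {"offset":[0,0,0],"delta_rot":[0,0,0],"jaw":3.5}
  ]
}}

```text
time: 35.6
position: [0.5577, 0.1121, 0.091]
tool_rot: [0.754, -0.657, 0.0, -0.0]
ft_force: [-0.4, 0.3, 0.8]
grip_width: 0.0339
```

Request:
{"op": "drive_tool", "data": {
  "plan": [
    {"offset":[0,0,-2],"delta_rot":[0,0,0],"jaw":3.5},
    {"offset":[0,0,-5],"delta_rot":[0,0,0],"jaw":3.5},
    {"offset":[0,0,-9],"delta_rot":[0,0,0],"jaw":3.5},
    {"offset":[0,0,-13],"delta_rot":[0,0,0],"jaw":3.5},
    {"offset":[0,0,-17],"delta_rot":[0,0,0],"jaw":3.5},
    {"offset":[0,4,-18],"delta_rot":[0,0,0],"jaw":3.5},
    {"offset":[0,8,-18],"delta_rot":[0,0,0],"jaw":3.5},
    {"offset":[0,11,-18],"delta_rot":[0,0,0],"jaw":3.5}
  ]
}}

```text
time: 36.27
position: [0.4463, 0.0969, 0.272]
tool_rot: [0.754, -0.657, 0.0, -0.0]
ft_force: [-0.9, -0.1, -1.0]
grip_width: 0.035
```

Request:
{"op": "drive_tool", "data": {
  "plan": [
    {"offset":[0,2,0],"delta_rot":[0,0,0],"jaw":3.5},
    {"offset":[0,3,0],"delta_rot":[0,0,0],"jaw":3.5},
    {"offset":[0,3,0],"delta_rot":[0,0,0],"jaw":3.5},
    {"offset":[0,3,0],"delta_rot":[0,0,0],"jaw":3.5},
    {"offset":[0,3,0],"delta_rot":[0,0,0],"jaw":3.5},
    {"offset":[0,3,0],"delta_rot":[0,0,0],"jaw":3.5},
    {"offset":[0,3,0],"delta_rot":[0,0,0],"jaw":3.5},
    {"offset":[0,3,0],"delta_rot":[0,0,0],"jaw":3.5}
  ]
}}

```text
time: 36.93
position: [0.4197, 0.0928, 0.2707]
tool_rot: [0.754, -0.657, 0.0, -0.0]
ft_force: [-1.2, 0.0, -0.1]
grip_width: 0.0352
```

```bash
python3 mz.py
python3 - <<'E'
from jo import *
o=get_obs();pickle.dump(o,open('o16.pkl','wb'))
a=camera('wrist')[:,:,::-1];cv2.imwrite('pics/w16.png',a);s=camera('scene')[:,:,::-1].copy();cv2.imwrite('pics/s16.png',s)
cv2.imwrite("pics/z16.png",cv2.resize(a[75:190,265:375],None,fx=5.2,fy=5.2,interpolation=cv2.INTER_CUBIC))
E
```

```text
36.93 [0.4197 0.0928 0.2707] yaw -1.4328 F [-1.18  0.02 -0.08] M [-0.061  0.134 -0.012] tq6 0.0 q6 1.389
```

View pics/z16.png

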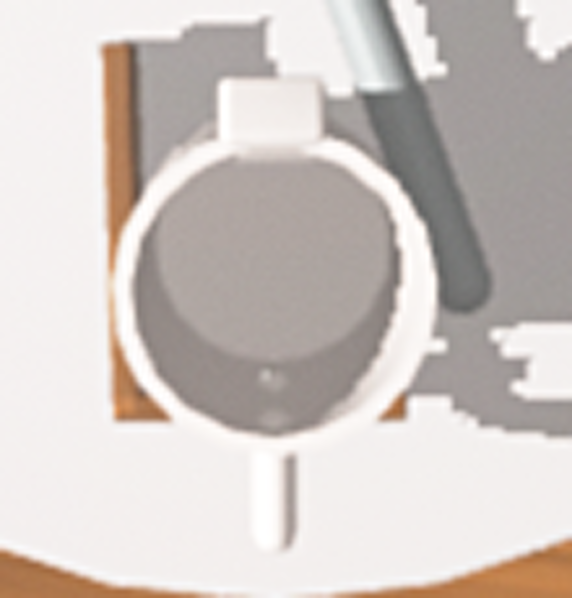

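View pics/s16.png

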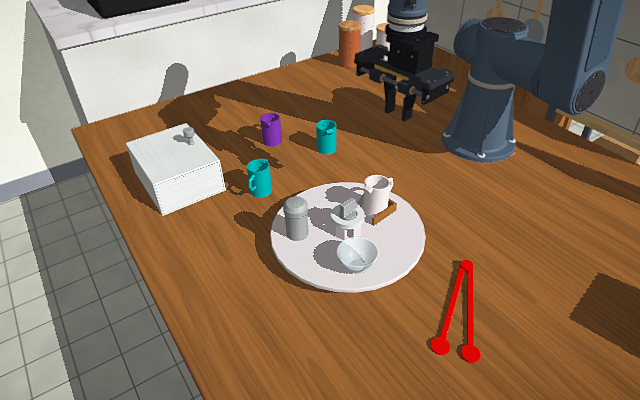

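The jug stands upright against both walls with its handle outward. The arm is on the jug, and the tray, shaker, bowl and tongs look unmoved. The gripper is clear, so I'm handing in.

```bash
python3 -c "
from rig import *
print(hand_in())"
```

```text
the job is handed in; nothing more can be done
None
```

I stood the white jug upright in the fence corner, handle pointing outwards. I then turned only the inner knob clockwise until its arm held the jug, let go, and handed in at about 37 s of the 70 s allowed.

- **Extra step:** After the first tightening, the jug was against the side wall but measured about 2.5 mm short of the end wall. With the arm still on it, I gripped the jug lightly, pushed it outwards, and then tightened the knob a little more.
- **Jug position:** After the push it measured x = 90.0 mm, y = 0.4 mm in the tray's frame, against a target of 90 and 0. That is good to about 2 mm. I did not measure it again after the final tightening, but the last picture looks the same.
- **Arm pressure:** The knob torque peaked at about 0.50–0.51 N m, of which about 0.21 N m is friction. That puts about 3.6 N on the jug. After letting go I expect about 2.6–3 N, because the knob's friction limits what it holds; I could not measure this directly.
- **Possible brief extra load:** While pushing the jug outwards, the tool also pressed it sideways towards the arm with up to 3.5 N. By my estimate the arm's squeeze stayed under 7 N, but I did not measure it.
- **The rest of the scene:** In the last pictures the tray, shaker, bowl and tongs look unmoved, and the gripper is clear of everything.

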